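Load the paint shaker, clamp to the click and start it

TASK

Get the shaker ready and start it: open its clamp with the round torque knob, take every sample tin off the disperser's base plate and stand it upright in the clamp well, then turn the torque knob clockwise until its clutch clicks over, so that all the tins are clamped. Only then press the bar-shaped selector down and turn it clockwise from the white dot to the green dot, let it spring back up, and leave the vials and bottles by the back wall standing.

Things in the scene. Friction and masses are not known exactly. Their poses are not given: they have to be found in the camera images.
- shaker: Bench shaker, a light-grey box 146 mm deep (x), 250 mm wide (y), fixed, between the drawn-back clamps of the blue disperser. Origin: centre of its underside; +x points away from the robot, +y to the robot's left. Flat deck at z = 108 mm; clamp well in its rear half; in front of it on the deck the round torque knob (x -40, y +58 mm) and the bar selector (x -40, y -58 mm).
- well_floor (a point): Middle of the clamp well's flat floor, 12 mm below the deck, at shaker x = +31, y = 0, z = 96 mm. The well is an open trough along y, from y = -88 to +88 mm. Behind it the fixed back rail (face at shaker x = +54 mm, as high as the deck), in front the sliding jaw. Axes as the shaker's.
- jaw_bar: The sliding front jaw of the well, a 170 mm long aluminium bar along y with a black rubber face, its top 2 mm above the deck. Origin at the middle of its lower rear edge; the face is 10 mm ahead of it (shaker +x).
- clamp_jaw (a joint): Travel of the jaw, m: 0 = fully open, face at shaker x = +8 mm, 46 mm of room to the back rail; grows as it slides to the rail and narrows the room by as much; ends at 0.018. Tins are gripped at about 0.014. It starts at 0.010 to 0.014, too narrow to set tins in. Only the torque knob moves it.
- clamp_drive (a joint): Steel collar under the torque knob (33 mm across, red index mark), geared to the jaw, rad: 0 = jaw fully open, grows clockwise seen from above as the jaw closes, 6 mm a radian, ends at 3.0. Stays where it is left. Turning it takes about 0.1 N m.
- clutch (a joint): Angle by which the torque knob has slipped on its collar, rad, 0 at the start. Knob and collar turn as one until, turned clockwise against clamped tins (or the end of travel), the knob slips at 0.15 to 0.2 N m and an inner tooth rides over a sprung ball: first click done at 0.45, then one each 0.63 rad. Slip is not undone by letting go. Turned anticlockwise the collar goes along without slip.
- torque_knob_grip (a point): On the vertical axis of the round torque knob, 10 mm below its top and 30 mm above the deck. Dark fluted knob 38 mm in diameter, 31 mm tall, its lower edge 9 mm above the deck; orange disc with a white line on top. Clockwise from above closes the jaw, anticlockwise opens it.
- selector (a joint): Turn of the selector, rad: 0 = stop (white line at the white dot), grows clockwise seen from above, run (green dot) at 1.24, end at 1.28. It is locked unless held pressed by 6 mm or more; let go between the dots it stays down, at a dot it springs up. Turning it when pressed takes about 0.02 N m.
- selector_stem (a joint): Downward travel of the selector, m: 0 = up, 0.007 = fully pressed. The spring takes 4 N at first and 9 N fully pressed.
- selector_grip (a point): On the selector's vertical axis, 6 mm below the top of its bar, 36 mm above the deck when up. Black disc 42 mm across, 6 mm thick, its underside 10 mm above the deck, with an upright bar 40 mm long, 13 mm thick, 26 mm high on it. The white-marked end of the bar points 0.62 rad left of the shaker's +x at stop, 0.62 rad right of it at run.
- vial_black: Bystander: glass vial with black cap, 28 mm diameter, 60 mm tall, near the back wall. Origin at the centre of its foot.
- vial_green: Bystander: glass vial with green cap, 28 mm diameter, 60 mm tall, near the back wall. Origin at the centre of its foot.
- wash_bottle: Bystander: wash bottle with red cap and bent spout, 67 x 113 x 224 mm, near the back wall. Origin at the centre of its foot.
- amber_bottle: Bystander: small bottle with dropper cap, 56 mm diameter, 142 mm tall, near the back wall. Origin at the centre of its foot.
- tin_1: Aluminium sample tin, ochre band, 32 mm diameter, 38 mm tall, 0.09 kg. Origin: centre of its underside. The tins stand in a loose row, centres 33 to 38 mm apart along it and up to 38 mm out of line, on the disperser's flat blue base plate (39 mm above the worktop). The row runs at +30 deg from world x towards the 64 mm thick column, 14 cm past the row's end; grip across it. May be absent.
- tin_2: Aluminium sample tin, teal band, 32 mm diameter, 38 mm tall, 0.09 kg. Origin: centre of its underside. The tins stand in a loose row, centres 33 to 38 mm apart along it and up to 38 mm out of line, on the disperser's flat blue base plate (39 mm above the worktop). The row runs at +30 deg from world x towards the 64 mm thick column, 14 cm past the row's end; grip across it. May be absent.
- tin_3: Aluminium sample tin, brick-red band, 32 mm diameter, 38 mm tall, 0.09 kg. Origin: centre of its underside. The tins stand in a loose row, centres 33 to 38 mm apart along it and up to 38 mm out of line, on the disperser's flat blue base plate (39 mm above the worktop). The row runs at +30 deg from world x towards the 64 mm thick column, 14 cm past the row's end; grip across it. May be absent.
- tin_4: Aluminium sample tin, slate-blue band, 32 mm diameter, 38 mm tall, 0.09 kg. Origin: centre of its underside. The tins stand in a loose row, centres 33 to 38 mm apart along it and up to 38 mm out of line, on the disperser's flat blue base plate (39 mm above the worktop). The row runs at +30 deg from world x towards the 64 mm thick column, 14 cm past the row's end; grip across it. May be absent.
There are look-alikes about, which are no part of the job. Leave any purple look-alike of the tin_4 alone.

How it is judged:
On the way, in this order (a step that is already met when the one before it is completed fails the run):
1. every tin stands upright in the clamp well (x of tin_1 in the frame of shaker between 0.018 and 0.044 m and y of tin_1 in the frame of shaker between -0.074 and 0.074 m and z of tin_1 in the frame of shaker between 0.091 and 0.101 m and angle between each of tin_1, tin_2, tin_3, tin_4's own z axis and vertical below 0.12 rad and x of tin_2 in the frame of shaker between 0.018 and 0.044 m and y of tin_2 in the frame of shaker between -0.074 and 0.074 m and z of tin_2 in the frame of shaker between 0.091 and 0.101 m and x of tin_3 in the frame of shaker between 0.018 and 0.044 m and y of tin_3 in the frame of shaker between -0.074 and 0.074 m and z of tin_3 in the frame of shaker between 0.091 and 0.101 m and x of tin_4 in the frame of shaker between 0.018 and 0.044 m and y of tin_4 in the frame of shaker between -0.074 and 0.074 m and z of tin_4 in the frame of shaker between 0.091 and 0.101 m), for 0.2 s.
2. the torque knob has clicked over with all the tins clamped between jaw and back rail (all of step 1 and contact force between each of tin_1, tin_2, tin_3, tin_4 and jaw_bar above 0.3 N and value of joint clutch above 0.4 rad), for 0.2 s.
3. the selector stands at run and is up again (value of joint selector above 1.1 rad and value of joint selector_stem below 0.0015 m), for 0.2 s.
At the end, for the whole second after the job is handed in: every tin stands upright in the clamp well (underside within 5 mm of its floor, tilt under 0.12 rad), pressed by the jaw with over 0.3 N; the clutch has slipped at least one click (over 0.4 rad); the selector is at run (over 1.1 rad) and up (pressed under 1.5 mm) (all of step 2 and all of step 3); the robot touches nothing.
It fails at once if a vial or bottle by the back wall is knocked over (angle between any of vial_black, vial_green, wash_bottle, amber_bottle's own z axis and vertical above 0.5 rad).
Of tin_1, tin_2, tin_3, tin_4 only 3 to 4 are there at a start; the rules pass over those that are not, and their reading is None.
At some moment in a run one of tin_1, tin_2, tin_3, tin_4 may be knocked a few centimetres aside while the robot is not near it.
It also fails if it takes over 192 s, if anything falls off the work surface, if the arm or the gripper's body presses on something with over 40 N, if the wrist force passes 120 N, or if a joint passes its speed limit or range.

ROBOT

A 6-joint arm with a two-finger parallel gripper is mounted at the origin on the work surface; the furniture and walls round the work are solid. World frame = base frame: x ahead of the robot, y to its left, z up, the work surface at z = 0. Lengths are in m, angles in rad, forces in N, time in s.
With the tool pointing down it reaches from about 0.4 to 0.825 m from the base axis. Payload 7 kg.
Tool frame: the origin (TCP) lies at the centre of the arm's flange, where the gripper is bolted on; the fingertips stand 178 mm ahead of it and the grasp point (between the pads) lies arm.tcp_to_grasp ahead of it (arm.tcp_to_grasp is the distance from the TCP to the grasp point, in m); z points along the fingers, y is the direction in which the jaws open and shut (so a half turn about z gives the same grasp; the last joint's range is limited). The gripper opens to 88 mm and grips with 3 to 60 N. Pads are 19 mm wide; open, the fingers measure 130 mm over their backs; the gripper's body (78 mm by 193 mm) begins 47 mm behind the grasp point.
Start: joints at [1.55, 0.359, 0.012, 0, -1.224, -0.288], TCP at [0.205, 0.643, 0.405] pointing down, gripper open.
Joint ranges: [-3.07, 3.07], [-1.43, 2.12], [-1.02, 1.25], [-3.03, 1.67], [-3.05, -0], [-3.03, 3.03]. Speed limits (rad/s): [2.39, 2.39, 3.01, 3.14, 3.14, 3.14].

INTERFACE

Orientations are given as [roll, pitch, yaw] about the fixed x, y, z axes, in that order (R = Rz(yaw) Ry(pitch) Rx(roll)).
In Python, from station import arm gives the robot as it stands.
- The arm moves only by the tool move_arm, never from a script. Its argument "deltas" is a list of rows, each a list of 6 numbers: the shift along the world's x, y, z in mm, then the turn, a rotation vector about the world's x, y, z in degrees. In form: [[tx, ty, tz, ax, ay, az], ...]. A call has exactly 5 rows; each row shifts and turns the commanded pose from where the row before left it; what a row does not reach is not made up. A row lasts 1/12 s, in which the tool goes at most 41.7 mm and 7.16 degrees, less where a joint would pass 70% of its speed; a pose out of reach is approached as far as the arm can. A call with a gripper value outside its range is refused whole. "claw" is the closure in counts, from 0 (fully open) to 255 (shut), set as the call begins (left out, the last holds). The fingers move at their own pace and stop on an object; "squeeze" is the grip in N (left out, the last holds). Time passes only in rows, so rows that do not move let the fingers close, or fill a call up. It gives the time, the measured TCP pose, the force and the opening at its end, in the units of the state.
- arm.get_state(): the state, without advancing time (a new reading comes with each control period).
- arm.grab_frame(name): name is "scene" or "top" or "wrist"; returns the picture (400x640x3 uint8, red, green, blue); there is no depth.
- arm.calibration(name): a dict with "intrinsics" (3x3 intrinsics, pixels), "T" (4x4, takes a point from camera to world coordinates); the wrist camera has in their place "mount" (4x4, takes a point from camera to tool coordinates, whose origin is the TCP and whose axes are the flange's). Camera axes: x right, y up, looking along -z (the intrinsics and any distortion apply to the point x, -y, -z); pixel columns grow to the right and rows downward; lengths in m; the calibration is good to about 2 mm. A picture is of the moment at which its call begins: read the wrist's pose just before it. calibration takes no time and is no camera call.
- arm.job_done(): hands the job in, once; it reports no verdict.
Trained networks look in the newest picture that a camera, given by its name, has taken for a name from the list of things; names that differ only in an ending like _2 or _b are one class to them, and where a whole thing is asked for, a point or a joint stands for the part that bears it (a point fixed in the world has none). Each returns a list of dicts, best first, with "score" (0 to 1); they miss things now and then, are a little off and sometimes report something else, mostly with a low value. They report only what shows in the picture. A call takes as long as a camera call. They do not tell look-alikes from the thing itself.
- arm.spot_in(thing, camera): "xy" ([column, row] in pixels, amid what is visible of it).
- arm.masks_of(thing, camera): "pixels" (400x640 bool, what is visible of it) and "xy" ([column, row] in pixels, amid what is visible of it).
- arm.spot_point(thing, camera): "xy" ([column, row] in pixels: a listed point, or the origin of a listed thing).
The state is a dict: "t": time; "q": joint angles; "qd": joint speeds; "joint_efforts": joint torques, N m; "eef_pos": TCP position; "ee_rot": TCP orientation; "force": force on the tool from outside, world axes, zero at the start; "moment": the same for the moment, N m; "width": finger opening in m.
Only numpy, scipy, OpenCV 4.12 (cv2) and the standard library are available. Lean on these libraries where they do the work, as an engineer would, in place of code of your own. Each camera call takes 0.05 s, during which the arm holds its last target. There are 200 camera calls.

## Working session

There is one attempt and no reset: what is moved stays moved. The work goes in short steps, Python scripts to look and compute and a tool call to move; the robot and the scene stay as the last step left them, time stands still between calls to the robot, and variables do not carry over. Pictures are saved under pics/ and viewed, about 12 in all and at most 16, crops included, and the job is handed in when it is done.

Besides the shell and the picture viewer there is one more tool, called after "Request:" as name(argument=value, ...), one argument or row to a line, values as JSON. move_arm: Moves the arm, as the interface text tells. Its arguments: {"type":"object","properties":{"deltas":{"type":"array","items":{"type":"array","items":{"type":"number"}}},"claw":{"type":"number"},"squeeze":{"type":"number"}},"required":["deltas"]}

```bash
ls; mkdir -p pics
cat > h.py <<'E'
import numpy as np, cv2
from scipy.spatial.transform import Rotation as R
from station import arm
def cam(name, st=None):
    c=arm.calibration(name); K=np.array(c["intrinsics"])
    if "T" in c: T=np.array(c["T"])
    else:
        st=st or arm.get_state()
        P=np.eye(4); P[:3,:3]=R.from_euler('xyz',st["ee_rot"]).as_matrix(); P[:3,3]=st["eef_pos"]
        T=P@np.array(c["mount"])
    return K,T,c
def to_plane(uv,z,K,T):
    d=np.linalg.inv(K)@np.array([uv[0],uv[1],1.]); d=T[:3,:3]@(d*[1,-1,-1]); o=T[:3,3]
    return o+d*(z-o[2])/d[2]
def proj(p,K,T):
    q=np.linalg.inv(T)@np.append(p,1); q=K@(q[:3]*[1,-1,-1]); return q[:2]/q[2]
def save(name,fn):
    im=arm.grab_frame(name); cv2.imwrite(f"pics/{fn}.png",im[:,:,::-1]); return im
E
python3 - <<'E'
from h import *
s=arm.get_state(); print(s, arm.tcp_to_grasp)
a=save("scene","s0"); b=save("top","t0")
cv2.imwrite("pics/both.png",np.vstack([a,b])[:,:,::-1])
for n in ["scene","top","wrist"]:
    c=arm.calibration(n); print(n,{k:np.round(v,3).tolist() for k,v in c.items()})
for th in ["tin_1","shaker","torque_knob_grip","selector_grip","jaw_bar","well_floor","amber_bottle","wash_bottle","vial_black"]:
    print(th,[(np.round(x["xy"]).tolist(),round(x["score"],2)) for x in arm.spot_point(th,"top")])
E
```

```text
pics
{'t': 0.0, 'q': array([ 1.55011471e+00,  3.59365671e-01,  1.10759476e-02, -3.51080779e-04,
       -1.22410083e+00, -2.88120576e-01]), 'qd': array([-0.00026378,  0.00049125, -0.00131283, -0.00140906, -0.00219363,
        0.00069305]), 'joint_efforts': array([ 9.08765778e-04, -5.82712841e+01,  2.93042529e+01,  6.99683368e+00,
        6.95352210e-03, -1.65289262e-04]), 'eef_pos': array([0.20507289, 0.64289024, 0.40374344]), 'ee_rot': array([ 3.13997035e+00, -1.36607728e-04, -3.08921644e-01]), 'force': array([-0.49665807,  0.81350882,  0.54310548]), 'moment': array([-0.00507789, -0.03174642, -0.00171936]), 'width': 0.0874065316920325} 0.1593
scene {'intrinsics': [[375.463, 0.0, 321.963], [0.0, 375.463, 204.981], [0.0, 0.0, 1.0]], 'T': [[0.365, 0.8, -0.476, 0.008], [-0.931, 0.316, -0.184, -0.057], [0.003, 0.51, 0.86, 0.881], [0.0, 0.0, 0.0, 1.0]]}
top {'intrinsics': [[482.237, 0.0, 324.918], [0.0, 482.237, 194.689], [0.0, 0.0, 1.0]], 'T': [[0.019, 0.991, -0.13, 0.315], [-1.0, 0.016, -0.019, 0.07], [-0.017, 0.13, 0.991, 1.24], [0.0, 0.0, 0.0, 1.0]]}
wrist {'intrinsics': [[286.261, 0.0, 317.648], [0.0, 286.261, 197.833], [0.0, 0.0, 1.0]], 'mount': [[-0.0, 0.967, 0.253, 0.068], [1.0, 0.0, 0.0, 0.002], [0.0, 0.253, -0.967, 0.021], [0.0, 0.0, 0.0, 1.0]]}
tin_1 [([360.0, 190.0], 0.67), ([370.0, 218.0], 0.66), ([402.0, 168.0], 0.61), ([348.0, 184.0], 0.54)]
shaker [([253.0, 203.0], 0.65)]
torque_knob_grip [([228.0, 227.0], 0.77)]
selector_grip [([271.0, 199.0], 0.61)]
jaw_bar [([240.0, 198.0], 0.76)]
well_floor [([238.0, 190.0], 0.73)]
amber_bottle [([423.0, 181.0], 0.85)]
wash_bottle [([395.0, 128.0], 0.84)]
vial_black [([401.0, 166.0], 0.49)]
```

View pics/both.png

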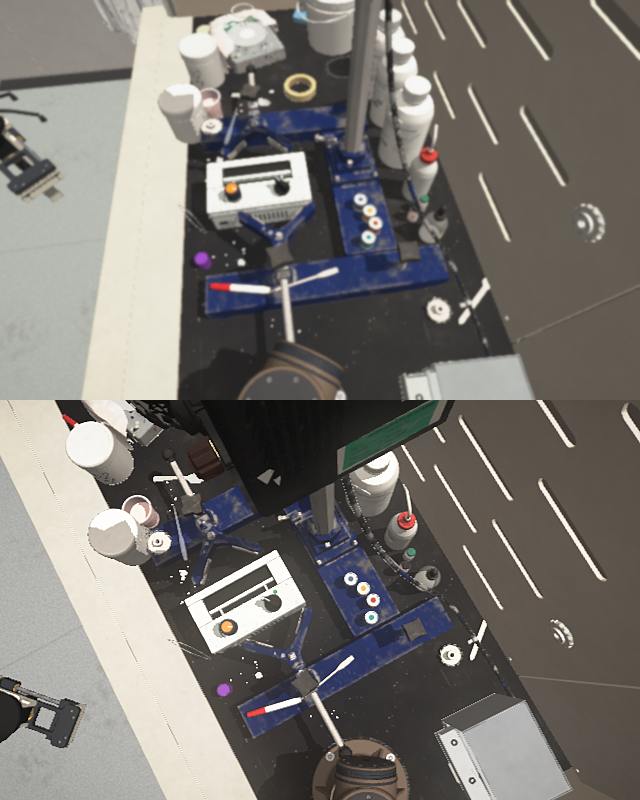

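Run:
```python
from h import *
K,T,c=cam("top")
for n,uv,z in [("tin",(360,190),.039),("tin",(370,218),.039),("tin",(348,184),.039),("knob",(228,227),.138),("sel",(271,199),.144),("shaker",(253,203),0),("jaw",(240,198),.1),("well",(238,190),.096)]:
    print(n,np.round(to_plane(uv,z,K,T),3))
a=cv2.imread("pics/t0.png")[120:280,180:460]; cv2.imwrite("pics/t0c.png",cv2.resize(a,None,fx=2.85,fy=2.85,interpolation=cv2.INTER_CUBIC))
```

```text
tin [0.485 0.004 0.039]
tin [ 0.415 -0.021  0.039]
tin [0.5   0.035 0.039]
knob [0.381 0.311 0.138]
sel [0.446 0.214 0.144]
shaker [0.452 0.279 0.   ]
jaw [0.453 0.294 0.1  ]
well [0.472 0.3   0.096]
```

The scene shows four tins in top-camera pixels, at about (350,179) blue, (362,189) ochre, (373,200) red and (371,218) teal. The shaker is at (245,200), the knob at (228,227), the selector at (271,203), and the purple look-alike at (223,290). The knob-to-selector distance comes out at 117 mm against 116 mm specified, so the shaker yaw is about 34°. I'll move above the knob next.

Request:
move_arm(
  deltas=[
    [17, -33, 0, 0, 0, -5],
    [17, -33, 0, 0, 0, -5],
    [17, -33, 0, 0, 0, -5],
    [18, -33, 0, 0, 0, -5],
    [18, -33, 0, 0, 0, -5],
  ],
  claw=60,
  squeeze=40,
)

```text
t: 0.97
eef_pos: [0.2926, 0.4764, 0.4048]
ee_rot: [-3.141, 0.0, -0.749]
force: [0.5, 0.3, -0.3]
width: 0.0678
```

Request:
move_arm(
  deltas=[
    [18, -33, 0, 0, 0, -5],
    [18, -33, 0, 0, 0, -5],
    [18, -33, 0, 0, 0, -5],
    [17, -33, 0, 0, 0, -5],
    [17, -33, 0, 0, 0, -5],
  ],
)

```text
t: 1.38
eef_pos: [0.3806, 0.3112, 0.4051]
ee_rot: [-3.141, 0.001, -1.185]
force: [1.0, -0.4, 0.1]
width: 0.0667
```

Request:
move_arm(
  deltas=[
    [0, 0, 0, 0, 0, 0],
    [0, 0, 0, 0, 0, 0],
    [0, 0, 0, 0, 0, 0],
    [0, 0, 0, 0, 0, 0],
    [0, 0, 0, 0, 0, 0],
  ],
)

```text
t: 1.8
eef_pos: [0.3798, 0.3139, 0.4046]
ee_rot: [3.142, -0.0, -1.18]
force: [-0.4, -0.5, 0.6]
width: 0.0669
```

```bash
cat > look.py <<'E'
from h import *
import sys
def look(fn,things):
    st=arm.get_state(); save("wrist",fn); K,T,c=cam("wrist",st); out={}
    print("tcp",np.round(st["eef_pos"],4),"rot",np.round(np.degrees(st["ee_rot"]),1),"w",round(st["width"],4),"t",round(st["t"],2),"F",np.round(st["force"],1))
    for th,z in things:
        r=arm.spot_point(th,"wrist")
        out[th]=[to_plane(x["xy"],z,K,T) for x in r]
        for x,p in zip(r,out[th]): print(th,np.round(x["xy"],1).tolist(),round(x["score"],2),np.round(p,4).tolist())
    return out,K,T
E
python3 - <<'E'
from look import *
look("w1",[("torque_knob_grip",.138),("selector_grip",.144),("well_floor",.096),("jaw_bar",.1),("shaker",0)])
E
```

```text
tcp [0.3798 0.3139 0.4046] rot [180.   -0.  -67.6] w 0.0669 t 1.8 F [-0.4 -0.5  0.6]
torque_knob_grip [317.4, 205.6] 0.62 [0.3781, 0.3153, 0.138]
selector_grip [296.9, 56.9] 0.74 [0.4385, 0.2099, 0.144]
selector_grip [257.7, 140.7] 0.26 [0.4453, 0.281, 0.144]
well_floor [239.5, 144.2] 0.84 [0.4689, 0.2975, 0.096]
jaw_bar [261.6, 138.7] 0.72 [0.4498, 0.2836, 0.1]
shaker [280.2, 137.0] 0.9 [0.4437, 0.2845, 0.0]
```

View pics/w1.png

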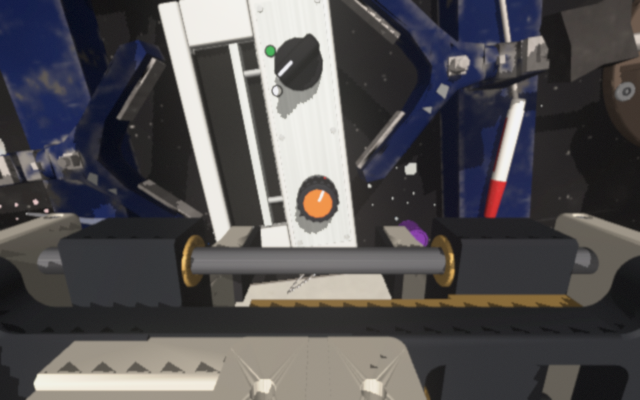

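The wrist view shows the knob at (318,202), midway between the fingers, and the selector at (297,62) with its bar at the white dot. The shaker yaw here is about 30°. I'll descend, grip and turn anticlockwise.

Request:
move_arm(
  deltas=[
    [-1, 1, -21, 0, 0, 0],
    [-1, 0, -21, 0, 0, 0],
    [0, 0, -22, 0, 0, 0],
    [0, 0, -22, 0, 0, 0],
    [0, 0, -22, 0, 0, 0],
  ],
  claw=60,
)

```text
t: 2.52
eef_pos: [0.378, 0.3141, 0.2959]
ee_rot: [-3.141, 0.0, -1.181]
force: [-0.1, -0.7, 0.3]
width: 0.0671
```

Request:
move_arm(
  deltas=[
    [0, 0, 0, 0, 0, 0],
    [0, 0, 0, 0, 0, 0],
    [0, 0, 0, 0, 0, 0],
    [0, 0, 0, 0, 0, 0],
    [0, 0, 0, 0, 0, 0],
  ],
  claw=255,
  squeeze=40,
)

```text
t: 2.93
eef_pos: [0.3785, 0.3145, 0.2981]
ee_rot: [-3.139, 0.001, -1.181]
force: [6.6, 1.6, 0.8]
width: 0.039
```

```bash
cat > st.py <<'E'
from h import *
s=arm.get_state(); print("t %.2f"%s["t"],"pos",np.round(s["eef_pos"],4),"yaw",np.round(np.degrees(s["ee_rot"]),1),"F",np.round(s["force"],1),"M",np.round(s["moment"],3),"w",round(s["width"],4),"q6",round(s["q"][5],2))
E
python3 st.py
```

```text
t 2.93 pos [0.3785 0.3145 0.2981] yaw [-1.799e+02  1.000e-01 -6.770e+01] F [6.6 1.6 0.8] M [ 0.985 -2.876  0.015] w 0.039 q6 -0.7
```

Request:
move_arm(
  deltas=[
    [0, 0, 0, 0, 0, 6],
    [0, 0, 0, 0, 0, 6],
    [0, 0, 0, 0, 0, 6],
    [0, 0, 0, 0, 0, 6],
    [0, 0, 0, 0, 0, 6],
  ],
)

```text
t: 3.35
eef_pos: [0.3784, 0.3141, 0.2981]
ee_rot: [-3.14, -0.0, -0.653]
force: [-0.4, -1.7, 5.8]
width: 0.0374
```

Request:
move_arm(
  deltas=[
    [0, 0, 0, 0, 0, 6],
    [0, 0, 0, 0, 0, 6],
    [0, 0, 0, 0, 0, 6],
    [0, 0, 0, 0, 0, 6],
    [0, 0, 0, 0, 0, 6],
  ],
)

```text
t: 3.77
eef_pos: [0.3782, 0.3134, 0.2981]
ee_rot: [3.141, -0.001, -0.129]
force: [-2.2, -5.1, 8.0]
width: 0.0372
```

Request:
move_arm(
  deltas=[
    [0, 0, 0, 0, 0, 6],
    [0, 0, 0, 0, 0, 6],
    [0, 0, 0, 0, 0, 6],
    [0, 0, 0, 0, 0, 6],
    [0, 0, 0, 0, 0, 6],
  ],
)

```text
t: 4.18
eef_pos: [0.3783, 0.3127, 0.2981]
ee_rot: [3.139, 0.0, 0.395]
force: [2.0, -9.1, 8.7]
width: 0.0374
```

```bash
python3 st.py; python3 -c "
from h import *
print(np.round(arm.get_state()['q'],2))"
```

```text
t 4.18 pos [0.3783 0.3127 0.2981] yaw [179.9   0.   22.6] F [ 2.  -9.1  8.7] M [-3.495 -0.52  -0.112] w 0.0374 q6 0.87
[ 1.09  0.16 -0.53  0.   -0.88  0.87]
```

Request:
move_arm(
  deltas=[
    [0, 0, 0, 0, 0, 4],
    [0, 0, 0, 0, 0, 4],
    [0, 0, 0, 0, 0, 4],
    [0, 0, 0, 0, 0, 4],
    [0, 0, 0, 0, 0, 4],
  ],
)

```text
t: 4.6
eef_pos: [0.3786, 0.3123, 0.2981]
ee_rot: [3.139, 0.001, 0.742]
force: [4.2, -10.8, 8.1]
width: 0.0374
```

```bash
python3 st.py
python3 - <<'E'
from look import *
look("w2",[])
E
```

```text
t 4.60 pos [0.3786 0.3123 0.2981] yaw [1.798e+02 1.000e-01 4.250e+01] F [  4.2 -10.8   8.1] M [-4.311 -1.86  -0.08 ] w 0.0374 q6 1.22
tcp [0.3786 0.3123 0.2981] rot [1.798e+02 1.000e-01 4.250e+01] w 0.0374 t 4.6 F [  4.2 -10.8   8.1]
```

View pics/w2.png

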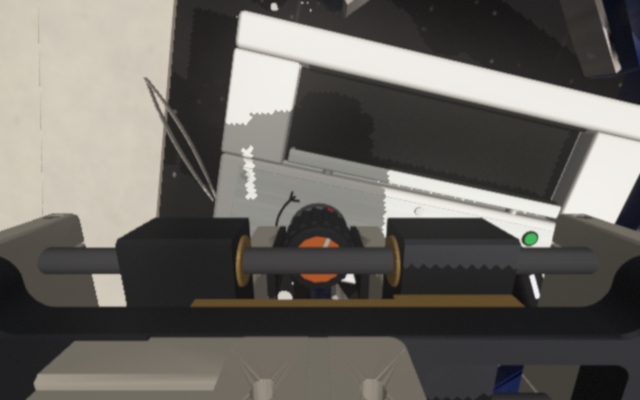

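The well is now visibly wide, with the red index on the collar at (330,210). I'll continue to the open stop while watching Mz.

Request:
move_arm(
  deltas=[
    [0, -1, 0, 0, 0, 3],
    [0, -1, 0, 0, 0, 3],
    [0, 0, 0, 0, 0, 3],
    [0, 0, 0, 0, 0, 3],
    [0, 0, 0, 0, 0, 0],
  ],
)

```text
t: 5.07
eef_pos: [0.3789, 0.3114, 0.2981]
ee_rot: [3.14, -0.001, 0.95]
force: [5.0, -5.3, 3.7]
width: 0.0371
```

```bash
python3 st.py
```

```text
t 5.07 pos [0.3789 0.3114 0.2981] yaw [179.9  -0.   54.5] F [ 5.  -5.3  3.7] M [-2.289 -1.827 -0.487] w 0.0371 q6 1.43
```

The open stop is reached at Mz −0.49, after 2.13 rad, which puts the jaw's start at about 12.8 mm. I'll release, rise and go above the tins.

Request:
move_arm(
  deltas=[
    [0, 0, 0, 0, 0, -1],
    [0, 0, 0, 0, 0, 0],
    [0, 0, 0, 0, 0, 0],
    [0, 0, 10, 0, 0, 0],
    [0, 0, 30, 0, 0, 0],
  ],
  claw=105,
)

```text
t: 5.48
eef_pos: [0.3772, 0.3111, 0.3342]
ee_rot: [-3.142, 0.007, 0.93]
force: [0.0, -0.7, -0.8]
width: 0.0512
```

Request:
move_arm(
  deltas=[
    [0, 0, 30, 0, 0, 0],
    [0, 0, 37, 0, 0, 0],
    [8, -34, 0, 0, 0, -2.5],
    [8, -34, 0, 0, 0, -2.5],
    [8, -34, 0, 0, 0, -2.5],
  ],
)

```text
t: 5.9
eef_pos: [0.4019, 0.2093, 0.4052]
ee_rot: [-3.141, -0.002, 0.8]
force: [1.6, 0.2, -0.1]
width: 0.0518
```

Request:
move_arm(
  deltas=[
    [8, -34, 0, 0, 0, -3],
    [8, -34, 0, 0, 0, -3],
    [8, -34, 0, 0, 0, -3],
    [8, -34, 0, 0, 0, -3],
    [8, -34, 0, 0, 0, -3],
  ],
)

```text
t: 6.32
eef_pos: [0.442, 0.0385, 0.4049]
ee_rot: [3.142, -0.002, 0.536]
force: [0.1, -0.1, -0.7]
width: 0.0516
```

Request:
move_arm(
  deltas=[
    [8, -34, 0, 0, 0, -1],
    [0, 0, 0, 0, 0, 0],
    [0, 0, 0, 0, 0, 0],
    [0, 0, 0, 0, 0, 0],
    [0, 0, 0, 0, 0, 0],
  ],
)

```text
t: 6.73
eef_pos: [0.4501, 0.0068, 0.404]
ee_rot: [-3.141, -0.001, 0.521]
force: [-0.5, -1.0, 0.7]
width: 0.0514
```

Run:
```python
from look import *
look("w3",[("tin_1",.039),("amber_bottle",0),("wash_bottle",0),("vial_black",0)])
a=cv2.imread("pics/w3.png")
cv2.imwrite("pics/w3.png",a)
```

```text
tcp [0.4501 0.0068 0.404 ] rot [-180.    -0.    29.9] w 0.0514 t 6.73 F [-0.5 -1.   0.7]
tin_1 [323.4, 216.1] 0.87 [0.4133, -0.0243, 0.039]
tin_1 [27.6, 190.2] 0.79 [0.2604, 0.3093, 0.039]
tin_1 [323.7, 130.4] 0.75 [0.5047, 0.0284, 0.039]
tin_1 [335.2, 162.9] 0.64 [0.4786, -0.0028, 0.039]
tin_1 [343.2, 187.4] 0.63 [0.4576, -0.0268, 0.039]
amber_bottle [449.4, 194.1] 0.72 [0.5167, -0.166, 0.0]
amber_bottle [53.1, 55.0] 0.7 [0.4169, 0.3598, 0.0]
wash_bottle [461.1, 74.9] 0.79 [0.6475, -0.0871, 0.0]
vial_black [427.0, 153.4] 0.71 [0.5469, -0.1068, 0.0]
```

View pics/w3.png

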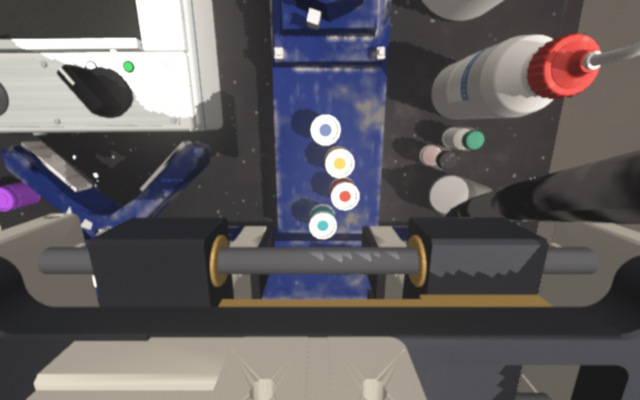

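The wrist view shows tin tops at slate (325,129), ochre (340,163), red (345,196) and teal (323,225). The purple look-alike is at (15,195), off the plate. The amber bottle at (450,195) clears the gripper body by about 25 mm. Next I'll compute precise tops and the shaker pose.

```bash
cat > geo.py <<'E'
from h import *
TK=np.array([.3785,.312]) # knob axis, from grip
def shaker(yaw_deg):
    a=np.radians(yaw_deg); Rm=np.array([[np.cos(a),-np.sin(a)],[np.sin(a),np.cos(a)]])
    return Rm, TK-Rm@[-.04,.058]
def tintops(im,K,T,z=.077):
    "saturated blobs ringed by white: centroid on top plane"
    hsv=cv2.cvtColor(im,cv2.COLOR_RGB2HSV); white=((hsv[...,1]<60)&(hsv[...,2]>170)).astype(np.uint8)
    cs,h=cv2.findContours(white,cv2.RETR_CCOMP,cv2.CHAIN_APPROX_NONE); out=[]
    for i,c in enumerate(cs):
        if h[0][i][3]!=-1: continue
        (u,v),r=cv2.minEnclosingCircle(c)
        if 8<r<40 and cv2.contourArea(cv2.convexHull(c))>.8*np.pi*r*r:
            hc=hsv[int(v),int(u)]; 
            if hc[1]>60: out.append((hc[0],(round(u,1),round(v,1)),round(r,1),to_plane((u,v),z,K,T)[:2].round(4)))
    return out
E
python3 - <<'E'
from geo import *
K,T,_=cam("wrist"); im=cv2.imread("pics/w3.png")[:,:,::-1].copy()
for o in tintops(im,K,T): print(o)
for n,uv in [("sl",(325,129)),("oc",(340,163)),("red",(345,196)),("teal",(323,225))]: print(n,to_plane(uv,.077,K,T).round(4))
# shaker dots etc: selector axis
for uv in [(96,75),(100,85)]: print("sel",to_plane(uv,.144,K,T).round(4))
# front edge line of deck (bottom edge of white top) two pts
print([to_plane(uv,.108,K,T).round(4) for uv in [(20,131),(190,126)]])
g=im[:, :, 1]
for y in (29,58,86): pass
for yaw in (30,32,34):
    Rm,O=shaker(yaw); print(yaw,"O",O.round(4),"sel",(O+Rm@[-.04,-.058]).round(4),"well",(O+Rm@[.031,0]).round(4))
E
```

```text
(np.uint8(90), (322.7, 225.4), 14.1, array([ 0.4138, -0.0221]))
(np.uint8(4), (344.7, 195.9), 14.8, array([ 0.4558, -0.0259]))
(np.uint8(24), (339.7, 163.0), 15.4, array([ 0.4842, -0.0024]))
(np.uint8(111), (325.5, 129.5), 15.9, array([0.5067, 0.0284]))
sl [0.5069 0.0291 0.077 ]
oc [ 0.4843 -0.0027  0.077 ]
red [ 0.4558 -0.0262  0.077 ]
teal [ 0.4144 -0.0222  0.077 ]
sel [0.4538 0.2058 0.144 ]
sel [0.4484 0.2007 0.144 ]
[array([0.3632, 0.2766, 0.108 ]), array([0.4467, 0.1405, 0.108 ])]
30 O [0.4421 0.2818] sel [0.4365 0.2115] well [0.469  0.2973]
32 O [0.4432 0.284 ] sel [0.44   0.2136] well [0.4694 0.3004]
34 O [0.4441 0.2863] sel [0.4434 0.2158] well [0.4698 0.3036]
```

Request:
move_arm(
  deltas=[
    [-18, -15, 0, 0, 0, 0],
    [-18, -14, -30, 0, 0, 0],
    [0, 0, -40, 0, 0, 0],
    [0, 0, -40, 0, 0, 0],
    [0, 0, -40, 0, 0, 0],
  ],
)

```text
t: 7.4
eef_pos: [0.4138, -0.0228, 0.2531]
ee_rot: [3.141, -0.003, 0.521]
force: [1.5, 2.4, -1.4]
width: 0.0518
```

Request:
move_arm(
  deltas=[
    [0, 0, -20, 0, 0, 0],
    [0, 0, 0, 0, 0, 0],
    [0, 0, 0, 0, 0, 0],
    [0, 0, 0, 0, 0, 0],
    [0, 0, 0, 0, 0, 0],
  ],
)

```text
t: 7.82
eef_pos: [0.4151, -0.0224, 0.2353]
ee_rot: [3.141, -0.003, 0.521]
force: [0.6, -0.3, -0.0]
width: 0.0516
```

Request:
move_arm(
  deltas=[
    [0, 0, 0, 0, 0, 0],
    [0, 0, 0, 0, 0, 0],
    [0, 0, 0, 0, 0, 0],
    [0, 0, 0, 0, 0, 0],
    [0, 0, 0, 0, 0, 0],
  ],
  claw=255,
  squeeze=20,
)

```text
t: 8.23
eef_pos: [0.4143, -0.0228, 0.2342]
ee_rot: [3.141, -0.001, 0.52]
force: [-2.4, 0.8, 7.1]
width: 0.0315
```

```bash
python3 st.py
```

```text
t 8.23 pos [ 0.4143 -0.0228  0.2342] yaw [ 1.80e+02 -1.00e-01  2.98e+01] F [-2.4  0.8  7.1] M [0.63  0.82  0.026] w 0.0315 q6 1.67
```

Request:
move_arm(
  deltas=[
    [0, 0, 40, 0, 0, 0],
    [0, 0, 40, 0, 0, 0],
    [0, 0, 40, 0, 0, -7],
    [0, 0, 40, 0, 0, -7],
    [0, 0, 10, 0, 0, -7],
  ],
)

```text
t: 8.65
eef_pos: [0.4152, -0.023, 0.41]
ee_rot: [-3.141, -0.009, 0.149]
force: [0.9, 0.6, -0.6]
width: 0.0318
```

Request:
move_arm(
  deltas=[
    [2, 37, 0, 0, 0, -7],
    [2, 37, 0, 0, 0, -7],
    [3, 37, 0, 0, 0, -7],
    [3, 37, 0, 0, 0, -7],
    [3, 37, 0, 0, 0, -7],
  ],
)

```text
t: 9.07
eef_pos: [0.4263, 0.1501, 0.4038]
ee_rot: [-3.141, 0.0, -0.42]
force: [1.3, -1.0, -1.0]
width: 0.0317
```

Request:
move_arm(
  deltas=[
    [2, 37, 0, 0, 0, -6.5],
    [2, 37, 0, 0, 0, -6.5],
    [3, 37, 0, 0, 0, -6.5],
    [3, 37, 0, 0, 0, -6.5],
    [3, 38, 0, 0, 0, -6],
  ],
)

```text
t: 9.48
eef_pos: [0.4394, 0.3365, 0.4035]
ee_rot: [3.141, -0.0, -0.978]
force: [0.7, -0.4, -0.7]
width: 0.0312
```

Request:
move_arm(
  deltas=[
    [0, 0, 0, 0, 0, 0],
    [0, 0, 0, 0, 0, 0],
    [0, 0, 0, 0, 0, 0],
    [0, 0, 0, 0, 0, 0],
    [0, 0, 0, 0, 0, 0],
  ],
)

```text
t: 9.9
eef_pos: [0.4398, 0.3339, 0.4039]
ee_rot: [-3.141, 0.0, -0.973]
force: [-0.7, -0.6, -0.5]
width: 0.0314
```

Run:
```python
from look import *
o,K,T=look("w4",[("torque_knob_grip",.138),("selector_grip",.144),("well_floor",.096),("jaw_bar",.1)])
im=cv2.imread("pics/w4.png")
from geo import *
for yaw,col in ((31.5,(0,0,255)),):
    Rm,O=shaker(yaw)
    def P(x,y,z): return tuple(int(round(v)) for v in proj(np.append(O+Rm@[x,y],z),K,T))
    for a,b in [((.054,-.088,.108),(.054,.088,.108)),((.008,-.085,.11),(.008,.085,.11)),((-.073,-.125,.108),(-.073,.125,.108))]:
        cv2.line(im,P(*a),P(*b),col,1)
    cv2.circle(im,P(-.04,-.058,.15),4,col,1); cv2.circle(im,P(-.04,.058,.148),4,col,1)
cv2.imwrite("pics/w4o.png",im)
```

```text
tcp [0.4398 0.3339 0.4039] rot [-180.     0.   -55.7] w 0.0314 t 9.9 F [-0.7 -0.6 -0.5]
torque_knob_grip [388.1, 216.3] 0.68 [0.3793, 0.3074, 0.138]
selector_grip [404.9, 81.2] 0.67 [0.4389, 0.2115, 0.144]
well_floor [310.3, 144.4] 0.97 [0.4719, 0.2969, 0.096]
jaw_bar [343.7, 151.5] 0.58 [0.4411, 0.2839, 0.1]
```

View pics/w4o.png

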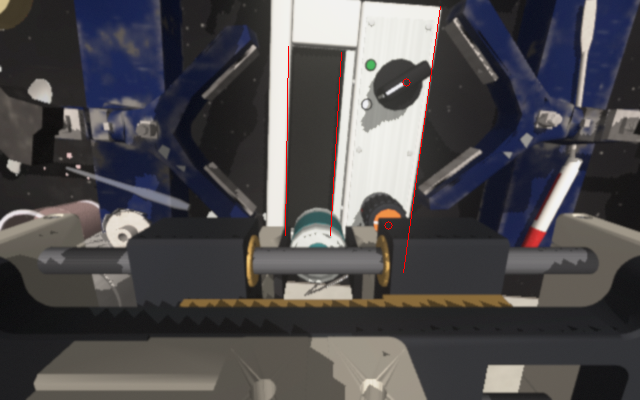

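The overlay shows the shaker model matching the deck edge, rail and jaw lines within about 2–3 mm. The tin is held straight at (318,235). I'll place it at shaker y=+57.

Request:
move_arm(
  deltas=[
    [0, 7, 0, 0, 0, -1.6],
    [0, 7, 0, 0, 0, -1.6],
    [0, 0, -35, 0, 0, 0],
    [0, 0, -35, 0, 0, 0],
    [0, 0, -30, 0, 0, 0],
  ],
)

```text
t: 10.57
eef_pos: [0.4396, 0.3485, 0.3025]
ee_rot: [-3.141, 0.001, -1.029]
force: [0.2, -0.1, -1.4]
width: 0.0317
```

Request:
move_arm(
  deltas=[
    [0, 0, -5, 0, 0, 0],
    [0, 0, 0, 0, 0, 0],
    [0, 0, 0, 0, 0, 0],
    [0, 0, 0, 0, 0, 0],
    [0, 0, 0, 0, 0, 0],
  ],
)

```text
t: 10.98
eef_pos: [0.4403, 0.3495, 0.3008]
ee_rot: [-3.138, 0.001, -1.028]
force: [0.5, 0.1, -0.2]
width: 0.0317
```

```bash
python3 st.py
```

```text
t 10.98 pos [0.4403 0.3495 0.3008] yaw [-1.798e+02  1.000e-01 -5.890e+01] F [ 0.5  0.1 -0.2] M [ 0.06  -0.039  0.001] w 0.0317 q6 -0.48
```

Request:
move_arm(
  deltas=[
    [0, 0, -4, 0, 0, 0],
    [0, 0, -4, 0, 0, 0],
    [0, 0, 0, 0, 0, 0],
    [0, 0, 0, 0, 0, 0],
    [0, 0, 0, 0, 0, 0],
  ],
)

```text
t: 11.4
eef_pos: [0.4401, 0.3492, 0.2911]
ee_rot: [-3.14, 0.0, -1.028]
force: [1.0, 0.4, 2.5]
width: 0.0315
```

```bash
python3 st.py
```

```text
t 11.40 pos [0.4401 0.3492 0.2911] yaw [-179.9    0.   -58.9] F [1.  0.4 2.5] M [ 0.395 -0.274  0.052] w 0.0315 q6 -0.48
```

Request:
move_arm(
  deltas=[
    [0, 0, 0, 0, 0, 0],
    [0, 0, 0, 0, 0, 0],
    [0, 0, 0, 0, 0, 0],
    [0, 0, 20, 0, 0, 0],
    [0, 0, 35, 0, 0, 0],
  ],
  claw=126,
)

```text
t: 11.82
eef_pos: [0.4389, 0.3478, 0.3423]
ee_rot: [3.133, -0.003, -1.029]
force: [0.7, 1.2, -0.6]
width: 0.0441
```

Request:
move_arm(
  deltas=[
    [0, 0, 35, 0, 0, 0],
    [0, 0, 23, 0, 0, 6.5],
    [1, -33, 0, 0, 0, 6.5],
    [1, -33, 0, 0, 0, 6.5],
    [1, -33, 0, 0, 0, 6.5],
  ],
)

```text
t: 12.23
eef_pos: [0.4424, 0.2489, 0.4037]
ee_rot: [-3.142, 0.0, -0.568]
force: [1.4, -0.1, 0.1]
width: 0.0449
```

Request:
move_arm(
  deltas=[
    [1, -33, 0, 0, 0, 6.5],
    [1, -33, 0, 0, 0, 6.5],
    [1, -33, 0, 0, 0, 6.5],
    [1, -33, 0, 0, 0, 6.5],
    [1, -33, 0, 0, 0, 6.5],
  ],
)

```text
t: 12.65
eef_pos: [0.4473, 0.0833, 0.4036]
ee_rot: [-3.142, 0.0, -0.001]
force: [0.9, -0.2, -0.7]
width: 0.0442
```

Request:
move_arm(
  deltas=[
    [1, -33, 0, 0, 0, 6.5],
    [1, -33, 0, 0, 0, 6.5],
    [1, -33, 0, 0, 0, 6.5],
    [1, -11, 0, 0, 0, 6.5],
    [0, 0, 0, 0, 0, 4.5],
  ],
  claw=105,
)

```text
t: 13.07
eef_pos: [0.4514, -0.0264, 0.4035]
ee_rot: [-3.142, 0.001, 0.524]
force: [0.6, 0.3, -0.2]
width: 0.0514
```

Request:
move_arm(
  deltas=[
    [0, 0, 0, 0, 0, 0],
    [0, 0, 0, 0, 0, 0],
    [0, 0, 0, 0, 0, 0],
    [0, 0, 0, 0, 0, 0],
    [0, 0, 0, 0, 0, 0],
  ],
)

```text
t: 13.48
eef_pos: [0.4519, -0.0236, 0.4036]
ee_rot: [-3.142, 0.0, 0.521]
force: [-0.1, 0.3, 0.6]
width: 0.0516
```

```bash
cat > tl.py <<'E'
import sys
from look import *; from geo import *
o,K,T=look(sys.argv[1],[]); im=cv2.imread(f"pics/{sys.argv[1]}.png")[:,:,::-1].copy()
for z in map(float,sys.argv[2:]):
    for x in tintops(im,K,T,z): print(z,x)
E
python3 tl.py w5 .077
```

```text
tcp [ 0.4519 -0.0236  0.4036] rot [-180.     0.    29.9] w 0.0516 t 13.48 F [-0.1  0.3  0.6]
0.077 (np.uint8(4), (321.2, 183.4), 15.8, array([ 0.4567, -0.0268]))
0.077 (np.uint8(27), (314.6, 150.1), 15.9, array([ 0.4844, -0.0028]))
0.077 (np.uint8(110), (299.5, 115.5), 16.5, array([0.5072, 0.0281]))
```

Request:
move_arm(
  deltas=[
    [5, -3, -10, 0, 0, 0],
    [0, 0, -40, 0, 0, 0],
    [0, 0, -40, 0, 0, 0],
    [0, 0, -40, 0, 0, 0],
    [0, 0, -25, 0, 0, 0],
  ],
)

```text
t: 13.95
eef_pos: [0.4555, -0.0275, 0.2449]
ee_rot: [-3.14, 0.003, 0.52]
force: [0.0, -0.2, -0.7]
width: 0.0514
```

Request:
move_arm(
  deltas=[
    [0, 0, -15, 0, 0, 0],
    [0, 0, 0, 0, 0, 0],
    [0, 0, 0, 0, 0, 0],
    [0, 0, 0, 0, 0, 0],
    [0, 0, 0, 0, 0, 0],
  ],
)

```text
t: 14.37
eef_pos: [0.4575, -0.0268, 0.2348]
ee_rot: [3.141, -0.002, 0.522]
force: [0.0, -0.2, 0.2]
width: 0.0516
```

Request:
move_arm(
  deltas=[
    [0, 0, 0, 0, 0, 0],
    [0, 0, 0, 0, 0, 0],
    [0, 0, 0, 0, 0, 0],
    [0, 0, 0, 0, 0, 0],
    [0, 0, 0, 0, 0, 0],
  ],
  claw=255,
)

```text
t: 14.78
eef_pos: [0.457, -0.0269, 0.2342]
ee_rot: [3.141, -0.001, 0.522]
force: [-1.7, 1.9, 5.5]
width: 0.0315
```

Request:
move_arm(
  deltas=[
    [0, 0, 40, 0, 0, 0],
    [0, 0, 40, 0, 0, 0],
    [0, 0, 40, 0, 0, -6.5],
    [0, 0, 40, 0, 0, -6.5],
    [0, 0, 10, 0, 0, -6.5],
  ],
)

```text
t: 15.2
eef_pos: [0.4579, -0.0271, 0.4102]
ee_rot: [3.141, -0.009, 0.176]
force: [1.3, 0.9, -0.9]
width: 0.0315
```

Request:
move_arm(
  deltas=[
    [0, 33, 0, 0, 0, -6.5],
    [0, 33, 0, 0, 0, -6.5],
    [0, 33, 0, 0, 0, -6.5],
    [0, 33, 0, 0, 0, -6.5],
    [0, 33, 0, 0, 0, -6.5],
  ],
)

```text
t: 15.62
eef_pos: [0.4563, 0.1386, 0.4037]
ee_rot: [-3.141, 0.0, -0.39]
force: [1.2, -0.4, -0.8]
width: 0.0316
```

Request:
move_arm(
  deltas=[
    [0, 33, 0, 0, 0, -6.5],
    [0, 33, 0, 0, 0, -6.5],
    [0, 33, 0, 0, 0, -6.5],
    [1, 33, 0, 0, 0, -6.5],
    [2, 33, 0, 0, 0, -6.5],
  ],
)

```text
t: 16.03
eef_pos: [0.4593, 0.3038, 0.4035]
ee_rot: [3.141, 0.0, -0.957]
force: [1.2, -0.1, -1.4]
width: 0.031
```

Request:
move_arm(
  deltas=[
    [0, 11, 0, 0, 0, -4.5],
    [0, 0, 0, 0, 0, 0],
    [0, 0, 0, 0, 0, 0],
    [0, 0, 0, 0, 0, 0],
    [0, 0, 0, 0, 0, 0],
  ],
)

```text
t: 16.45
eef_pos: [0.4598, 0.3123, 0.4037]
ee_rot: [3.141, 0.0, -1.029]
force: [0.4, 0.2, -0.8]
width: 0.0315
```

```bash
python3 st.py
```

```text
t 16.45 pos [0.4598 0.3123 0.4037] yaw [180.   0. -59.] F [ 0.4  0.2 -0.8] M [0.072 0.003 0.017] w 0.0315 q6 -0.41
```

Request:
move_arm(
  deltas=[
    [0, 1, -25, 0, 0, 0],
    [0, 1, -35, 0, 0, 0],
    [0, 0, -35, 0, 0, 0],
    [0, 0, -9, 0, 0, 0],
    [0, 0, 0, 0, 0, 0],
  ],
)

```text
t: 16.87
eef_pos: [0.4594, 0.3138, 0.2975]
ee_rot: [3.137, -0.002, -1.03]
force: [0.3, 0.0, -0.4]
width: 0.0318
```

Request:
move_arm(
  deltas=[
    [0, 0, -4, 0, 0, 0],
    [0, 0, -4, 0, 0, 0],
    [0, 0, 0, 0, 0, 0],
    [0, 0, 0, 0, 0, 0],
    [0, 0, 0, 0, 0, 0],
  ],
)

```text
t: 17.28
eef_pos: [0.4601, 0.3155, 0.2928]
ee_rot: [-3.14, 0.001, -1.03]
force: [0.4, 0.3, -0.9]
width: 0.0315
```

```bash
python3 st.py
```

```text
t 17.28 pos [0.4601 0.3155 0.2928] yaw [-179.9    0.   -59. ] F [ 0.4  0.3 -0.9] M [ 0.057  0.006 -0.027] w 0.0315 q6 -0.41
```

Request:
move_arm(
  deltas=[
    [0, 0, -2, 0, 0, 0],
    [0, 0, 0, 0, 0, 0],
    [0, 0, 0, 0, 0, 0],
    [0, 0, 0, 0, 0, 0],
    [0, 0, 0, 0, 0, 0],
  ],
)

```text
t: 17.7
eef_pos: [0.4601, 0.3157, 0.2912]
ee_rot: [-3.14, 0.0, -1.029]
force: [-2.8, -0.5, 7.7]
width: 0.0313
```

Request:
move_arm(
  deltas=[
    [0, 0, 0, 0, 0, 0],
    [0, 0, 0, 0, 0, 0],
    [0, 0, 0, 0, 0, 0],
    [0, 0, 20, 0, 0, 0],
    [0, 0, 35, 0, 0, 0],
  ],
  claw=126,
)

```text
t: 18.12
eef_pos: [0.4589, 0.3144, 0.3414]
ee_rot: [3.134, -0.002, -1.03]
force: [0.8, 0.3, -0.1]
width: 0.0443
```

Request:
move_arm(
  deltas=[
    [0, 0, 35, 0, 0, 0],
    [0, 0, 23, 0, 0, 6.5],
    [2, -32, 0, 0, 0, 6.5],
    [2, -32, 0, 0, 0, 6.5],
    [2, -32, 0, 0, 0, 6.5],
  ],
)

```text
t: 18.53
eef_pos: [0.4656, 0.2185, 0.4029]
ee_rot: [-3.141, 0.0, -0.569]
force: [0.5, 0.3, -0.1]
width: 0.0443
```

Request:
move_arm(
  deltas=[
    [2, -32, 0, 0, 0, 6.5],
    [2, -32, 0, 0, 0, 6.5],
    [2, -32, 0, 0, 0, 6.5],
    [2, -32, 0, 0, 0, 6.5],
    [2, -32, 0, 0, 0, 6.5],
  ],
)

```text
t: 18.95
eef_pos: [0.4756, 0.0578, 0.4028]
ee_rot: [-3.141, -0.0, -0.003]
force: [1.2, -0.6, -0.1]
width: 0.0442
```

Request:
move_arm(
  deltas=[
    [2, -30, 0, 0, 0, 6.5],
    [2, -30, 0, 0, 0, 6.5],
    [4, -1, 0, 0, 0, 6.5],
    [0, 0, 0, 0, 0, 6.5],
    [0, 0, 0, 0, 0, 4.5],
  ],
  claw=105,
)

```text
t: 19.37
eef_pos: [0.4839, -0.0026, 0.4025]
ee_rot: [-3.142, 0.0, 0.528]
force: [0.0, 0.5, -0.7]
width: 0.0514
```

Request:
move_arm(
  deltas=[
    [0, 0, 0, 0, 0, 0],
    [0, 0, 0, 0, 0, 0],
    [0, 0, 0, 0, 0, 0],
    [0, 0, 0, 0, 0, 0],
    [0, 0, 0, 0, 0, 0],
  ],
)

```text
t: 19.78
eef_pos: [0.4839, -0.0015, 0.4027]
ee_rot: [3.142, -0.0, 0.523]
force: [0.5, 0.0, -0.6]
width: 0.0514
```

```bash
python3 tl.py w6 .077 .134
```

```text
tcp [ 0.4839 -0.0015  0.4027] rot [180.   -0.   29.9] w 0.0514 t 19.78 F [ 0.5  0.  -0.6]
0.077 (np.uint8(27), (317.5, 184.0), 17.1, array([ 0.4864, -0.0016]))
0.077 (np.uint8(110), (302.8, 153.1), 16.0, array([0.5075, 0.0285]))
0.134 (np.uint8(27), (317.5, 184.0), 17.1, array([0.4968, 0.0044]))
0.134 (np.uint8(110), (302.8, 153.1), 16.0, array([0.514 , 0.0288]))
```

View pics/w6.png

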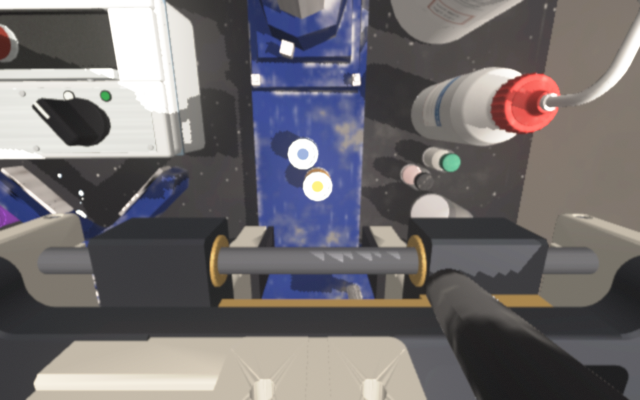

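Ochre (318,186) and slate (303,153) remain on the plate, and red is in the well at (5,43).

Request:
move_arm(
  deltas=[
    [1, -1, -10, 0, 0, 0],
    [0, 0, -40, 0, 0, 0],
    [0, 0, -40, 0, 0, 0],
    [0, 0, -40, 0, 0, 0],
    [0, 0, -25, 0, 0, 0],
  ],
)

```text
t: 20.25
eef_pos: [0.4832, -0.0033, 0.2439]
ee_rot: [-3.14, 0.003, 0.523]
force: [0.1, 0.7, 0.0]
width: 0.0515
```

Request:
move_arm(
  deltas=[
    [0, 0, -14, 0, 0, 0],
    [0, 0, 0, 0, 0, 0],
    [0, 0, 0, 0, 0, 0],
    [0, 0, 0, 0, 0, 0],
    [0, 0, 0, 0, 0, 0],
  ],
)

```text
t: 20.67
eef_pos: [0.4854, -0.0025, 0.2349]
ee_rot: [3.141, -0.002, 0.524]
force: [0.0, 0.3, 0.1]
width: 0.0519
```

Request:
move_arm(
  deltas=[
    [0, 0, 0, 0, 0, 0],
    [0, 0, 0, 0, 0, 0],
    [0, 0, 0, 0, 0, 0],
    [0, 0, 0, 0, 0, 0],
    [0, 0, 0, 0, 0, 0],
  ],
  claw=255,
)

```text
t: 21.08
eef_pos: [0.485, -0.0026, 0.2342]
ee_rot: [3.141, -0.001, 0.524]
force: [-1.7, 1.3, 4.8]
width: 0.0314
```

Request:
move_arm(
  deltas=[
    [0, 0, 40, 0, 0, 0],
    [0, 0, 40, 0, 0, 0],
    [0, 0, 40, 0, 0, -6.5],
    [0, 0, 40, 0, 0, -6.5],
    [0, 0, 9, 0, 0, -6.5],
  ],
)

```text
t: 21.5
eef_pos: [0.486, -0.0027, 0.4095]
ee_rot: [3.142, -0.009, 0.179]
force: [2.0, -0.6, -0.9]
width: 0.0312
```

Request:
move_arm(
  deltas=[
    [-1, 29, 0, 0, 0, -6.5],
    [-1, 29, 0, 0, 0, -6.5],
    [-1, 29, 0, 0, 0, -6.5],
    [-1, 29, 0, 0, 0, -6.5],
    [-1, 29, 0, 0, 0, -6.5],
  ],
)

```text
t: 21.92
eef_pos: [0.4794, 0.1434, 0.4026]
ee_rot: [-3.142, 0.0, -0.39]
force: [0.5, 0.2, -0.9]
width: 0.0313
```

Request:
move_arm(
  deltas=[
    [-1, 29, 0, 0, 0, -6.5],
    [0, 29, 0, 0, 0, -6.5],
    [0, 29, 0, 0, 0, -6.5],
    [0, 29, 0, 0, 0, -6.5],
    [0, 24, 0, 0, 0, -6.5],
  ],
)

```text
t: 22.33
eef_pos: [0.4785, 0.2841, 0.4023]
ee_rot: [3.141, 0.0, -0.956]
force: [0.7, -0.6, -1.0]
width: 0.0316
```

Request:
move_arm(
  deltas=[
    [0, 0, 0, 0, 0, -4.5],
    [0, 0, 0, 0, 0, 0],
    [0, 0, 0, 0, 0, 0],
    [0, 0, 0, 0, 0, 0],
    [0, 0, 0, 0, 0, 0],
  ],
)

```text
t: 22.75
eef_pos: [0.4789, 0.2816, 0.4028]
ee_rot: [-3.142, 0.0, -1.029]
force: [-0.3, 0.8, -0.3]
width: 0.0318
```

```bash
python3 st.py
```

```text
t 22.75 pos [0.4789 0.2816 0.4028] yaw [-180.     0.   -58.9] F [-0.3  0.8 -0.3] M [ 0.065  0.026 -0.024] w 0.0318 q6 -0.34
```

Request:
move_arm(
  deltas=[
    [0, 0, -25, 0, 0, 0],
    [0, 0, -35, 0, 0, 0],
    [0, 0, -35, 0, 0, 0],
    [0, 0, -9, 0, 0, 0],
    [0, 0, 0, 0, 0, 0],
  ],
)

```text
t: 23.17
eef_pos: [0.4784, 0.2811, 0.2964]
ee_rot: [3.136, -0.002, -1.03]
force: [0.7, 0.1, 0.4]
width: 0.0317
```

Request:
move_arm(
  deltas=[
    [0, 0, -4, 0, 0, 0],
    [0, 0, -4, 0, 0, 0],
    [0, 0, -1, 0, 0, 0],
    [0, 0, 0, 0, 0, 0],
    [0, 0, 0, 0, 0, 0],
  ],
)

```text
t: 23.58
eef_pos: [0.4793, 0.2827, 0.2912]
ee_rot: [-3.139, 0.001, -1.029]
force: [0.2, -0.7, 3.9]
width: 0.0317
```

```bash
python3 st.py
```

```text
t 23.58 pos [0.4793 0.2827 0.2912] yaw [-179.8    0.   -59. ] F [ 0.2 -0.7  3.9] M [ 0.045  0.074 -0.036] w 0.0317 q6 -0.34
```

Request:
move_arm(
  deltas=[
    [0, 0, 0, 0, 0, 0],
    [0, 0, 0, 0, 0, 0],
    [0, 0, 0, 0, 0, 0],
    [0, 0, 20, 0, 0, 0],
    [0, 0, 35, 0, 0, 0],
  ],
  claw=126,
)

```text
t: 24.0
eef_pos: [0.4778, 0.2814, 0.3415]
ee_rot: [3.134, -0.002, -1.03]
force: [0.5, 0.5, -0.1]
width: 0.0443
```

Request:
move_arm(
  deltas=[
    [0, 0, 35, 0, 0, 0],
    [0, 0, 23, 0, 0, 6.5],
    [3, -27, 0, 0, 0, 6.5],
    [3, -27, 0, 0, 0, 6.5],
    [3, -27, 0, 0, 0, 6.5],
  ],
)

```text
t: 24.42
eef_pos: [0.4876, 0.2006, 0.403]
ee_rot: [-3.141, 0.0, -0.569]
force: [0.3, 0.6, -0.4]
width: 0.0442
```

Request:
move_arm(
  deltas=[
    [3, -27, 0, 0, 0, 6.5],
    [3, -27, 0, 0, 0, 6.5],
    [3, -27, 0, 0, 0, 6.5],
    [3, -27, 0, 0, 0, 6.5],
    [3, -27, 0, 0, 0, 6.5],
  ],
)

```text
t: 24.83
eef_pos: [0.5026, 0.065, 0.4026]
ee_rot: [3.142, 0.0, -0.003]
force: [1.2, 1.1, 0.2]
width: 0.0443
```

Request:
move_arm(
  deltas=[
    [3, -27, 0, 0, 0, 6.5],
    [1, -11, 0, 0, 0, 6.5],
    [0, 0, 0, 0, 0, 6.5],
    [0, 0, 0, 0, 0, 6.5],
    [0, 0, 0, 0, 0, 4.5],
  ],
  claw=105,
)

```text
t: 25.25
eef_pos: [0.5067, 0.0278, 0.4025]
ee_rot: [-3.141, 0.0, 0.529]
force: [-0.3, -0.4, -0.1]
width: 0.0513
```

Request:
move_arm(
  deltas=[
    [0, 0, 0, 0, 0, 0],
    [0, 0, 0, 0, 0, 0],
    [0, 0, 0, 0, 0, 0],
    [0, 0, 0, 0, 0, 0],
    [0, 0, 0, 0, 0, 0],
  ],
)

```text
t: 25.67
eef_pos: [0.5068, 0.0284, 0.4026]
ee_rot: [-3.142, 0.0, 0.523]
force: [-0.2, 0.1, -0.5]
width: 0.0513
```

```bash
python3 tl.py w7 .077 .134
```

```text
tcp [0.5068 0.0284 0.4026] rot [-180.     0.    29.9] w 0.0513 t 25.67 F [-0.2  0.1 -0.5]
0.077 (np.uint8(111), (316.5, 185.9), 14.8, array([0.507 , 0.0283]))
0.134 (np.uint8(111), (316.5, 185.9), 14.8, array([0.5178, 0.0343]))
```

Request:
move_arm(
  deltas=[
    [0, 0, -10, 0, 0, 0],
    [0, 0, -40, 0, 0, 0],
    [0, 0, -40, 0, 0, 0],
    [0, 0, -40, 0, 0, 0],
    [0, 0, -25, 0, 0, 0],
  ],
)

```text
t: 26.13
eef_pos: [0.5052, 0.0277, 0.2438]
ee_rot: [-3.141, 0.003, 0.522]
force: [-0.3, 0.4, -0.6]
width: 0.0517
```

Request:
move_arm(
  deltas=[
    [0, 0, -14, 0, 0, 0],
    [0, 0, 0, 0, 0, 0],
    [0, 0, 0, 0, 0, 0],
    [0, 0, 0, 0, 0, 0],
    [0, 0, 0, 0, 0, 0],
  ],
)

```text
t: 26.55
eef_pos: [0.5074, 0.0285, 0.235]
ee_rot: [3.141, -0.002, 0.524]
force: [-0.2, -0.1, 0.7]
width: 0.0515
```

Request:
move_arm(
  deltas=[
    [0, 0, 0, 0, 0, 0],
    [0, 0, 0, 0, 0, 0],
    [0, 0, 0, 0, 0, 0],
    [0, 0, 0, 0, 0, 0],
    [0, 0, 0, 0, 0, 0],
  ],
  claw=255,
)

```text
t: 26.97
eef_pos: [0.507, 0.0284, 0.2342]
ee_rot: [3.141, -0.001, 0.524]
force: [-2.2, 1.0, 6.1]
width: 0.0313
```

Request:
move_arm(
  deltas=[
    [0, 0, 40, 0, 0, 0],
    [0, 0, 40, 0, 0, 0],
    [0, 0, 40, 0, 0, -6.5],
    [0, 0, 40, 0, 0, -6.5],
    [0, 0, 9, 0, 0, -6.5],
  ],
)

```text
t: 27.38
eef_pos: [0.508, 0.0283, 0.4096]
ee_rot: [-3.141, -0.01, 0.179]
force: [2.2, 0.7, -0.4]
width: 0.0316
```

Request:
move_arm(
  deltas=[
    [-1, 24, 0, 0, 0, -6.5],
    [-1, 24, 0, 0, 0, -6.5],
    [-1, 24, 0, 0, 0, -6.5],
    [-1, 24, 0, 0, 0, -6.5],
    [-1, 24, 0, 0, 0, -6.5],
  ],
)

```text
t: 27.8
eef_pos: [0.5015, 0.1492, 0.4026]
ee_rot: [3.142, 0.0, -0.39]
force: [0.6, -0.5, 0.5]
width: 0.0317
```

Request:
move_arm(
  deltas=[
    [-1, 24, 0, 0, 0, -6.5],
    [-1, 24, 0, 0, 0, -6.5],
    [-1, 24, 0, 0, 0, -6.5],
    [0, 20, 0, 0, 0, -6.5],
    [0, 10, 0, 0, 0, -6.5],
  ],
)

```text
t: 28.22
eef_pos: [0.4987, 0.2523, 0.4022]
ee_rot: [3.141, 0.0, -0.956]
force: [-0.0, -0.8, -1.2]
width: 0.0313
```

Request:
move_arm(
  deltas=[
    [0, 0, 0, 0, 0, -4.5],
    [0, 0, 0, 0, 0, 0],
    [0, 0, 0, 0, 0, 0],
    [0, 0, 0, 0, 0, 0],
    [0, 0, 0, 0, 0, 0],
  ],
)

```text
t: 28.63
eef_pos: [0.4989, 0.2498, 0.4027]
ee_rot: [3.142, -0.0, -1.028]
force: [-0.2, 0.3, -0.7]
width: 0.0313
```

```bash
python3 st.py
```

```text
t 28.63 pos [0.4989 0.2498 0.4027] yaw [180.   -0.  -58.9] F [-0.2  0.3 -0.7] M [0.112 0.026 0.023] w 0.0313 q6 -0.27
```

Request:
move_arm(
  deltas=[
    [0, 0, -25, 0, 0, 0],
    [0, 0, -35, 0, 0, 0],
    [0, 0, -35, 0, 0, 0],
    [0, 0, -9, 0, 0, 0],
    [0, 0, 0, 0, 0, 0],
  ],
)

```text
t: 29.05
eef_pos: [0.4983, 0.2494, 0.2963]
ee_rot: [3.136, -0.001, -1.03]
force: [-0.1, -0.3, -0.2]
width: 0.0317
```

Request:
move_arm(
  deltas=[
    [0, 0, -4, 0, 0, 0],
    [0, 0, -4, 0, 0, 0],
    [0, 0, -1, 0, 0, 0],
    [0, 0, 0, 0, 0, 0],
    [0, 0, 0, 0, 0, 0],
  ],
)

```text
t: 29.47
eef_pos: [0.4994, 0.2508, 0.2912]
ee_rot: [-3.139, 0.0, -1.029]
force: [0.2, 0.5, 3.8]
width: 0.0313
```

```bash
python3 st.py
```

```text
t 29.47 pos [0.4994 0.2508 0.2912] yaw [-179.8    0.   -59. ] F [0.2 0.5 3.8] M [ 0.206  0.108 -0.061] w 0.0313 q6 -0.27
```

Request:
move_arm(
  deltas=[
    [0, 0, 0, 0, 0, 0],
    [0, 0, 0, 0, 0, 0],
    [0, 0, 0, 0, 0, 0],
    [0, 0, 20, 0, 0, 0],
    [0, 0, 35, 0, 0, 0],
  ],
  claw=126,
)

```text
t: 29.88
eef_pos: [0.4977, 0.2494, 0.3414]
ee_rot: [3.133, -0.001, -1.03]
force: [1.1, -0.1, -0.1]
width: 0.0441
```

Request:
move_arm(
  deltas=[
    [0, 0, 35, 0, 0, 0],
    [0, 0, 23, 0, 0, 6.5],
    [-12, 6, 0, 0, 0, 6.5],
    [-12, 6, 0, 0, 0, 6.5],
    [-12, 6, 0, 0, 0, 6.5],
  ],
)

```text
t: 30.3
eef_pos: [0.4624, 0.2682, 0.403]
ee_rot: [-3.141, 0.0, -0.571]
force: [-0.3, 1.0, -1.2]
width: 0.0442
```

Request:
move_arm(
  deltas=[
    [-12, 6, 0, 0, 0, 6.5],
    [-12, 6, 0, 0, 0, 6.5],
    [-12, 6, 0, 0, 0, 6.5],
    [-12, 6, 0, 0, 0, 6.5],
    [-12, 6, 0, 0, 0, 6.5],
  ],
)

```text
t: 30.72
eef_pos: [0.4022, 0.2984, 0.4025]
ee_rot: [3.141, 0.0, -0.003]
force: [-0.2, -0.2, -0.5]
width: 0.0444
```

Request:
move_arm(
  deltas=[
    [-12, 6, 0, 0, 0, 6.5],
    [-12, 6, 0, 0, 0, 6.5],
    [0, 0, 0, 0, 0, 6.5],
    [0, 0, 0, 0, 0, 6.5],
    [0, 0, 0, 0, 0, 6.5],
  ],
  claw=105,
)

```text
t: 31.13
eef_pos: [0.3785, 0.3103, 0.4027]
ee_rot: [-3.142, 0.0, 0.565]
force: [0.5, -0.6, -0.3]
width: 0.0518
```

Request:
move_arm(
  deltas=[
    [0, 0, 0, 0, 0, 6],
    [0, 0, 0, 0, 0, 0],
    [0, 0, 0, 0, 0, 0],
    [0, 0, 0, 0, 0, 0],
    [0, 0, 0, 0, 0, 0],
  ],
)

```text
t: 31.55
eef_pos: [0.3789, 0.3102, 0.4026]
ee_rot: [3.142, 0.0, 0.661]
force: [-0.1, -0.2, 0.4]
width: 0.0514
```

```bash
python3 tl.py w8 .134
python3 - <<'E'
from look import *; from geo import *
K,T,_=cam("wrist")
for x in arm.spot_point("torque_knob_grip","wrist"): print(x["score"],x["xy"],to_plane(x["xy"],.138,K,T))
Rm,O=shaker(31); im=cv2.imread("pics/w8.png")[:,:,::-1].copy()
for x in tintops(im,K,T,.134): print((Rm.T@(x[3]-O)).round(4))
E
```

```text
tcp [0.3789 0.3102 0.4026] rot [180.    0.   37.9] w 0.0514 t 31.55 F [-0.1 -0.2  0.4]
0.134 (np.uint8(111), (461.5, 133.5), 19.3, array([0.4996, 0.2486]))
0.134 (np.uint8(17), (416.4, 128.7), 19.2, array([0.4792, 0.2814]))
0.134 (np.uint8(3), (372.3, 122.8), 19.0, array([0.4601, 0.3138]))
0.134 (np.uint8(90), (326.0, 117.0), 18.7, array([0.4399, 0.3473]))
0.88 [317.4, 195.3] [0.3832015  0.31230208 0.138     ]
0.75 [325.1, 118.6] [0.43833932 0.3471671  0.138     ]
[ 0.0312 -0.0588]
[ 0.0306 -0.0201]
[0.0309 0.0175]
[0.0308 0.0566]
```

View pics/w8.png

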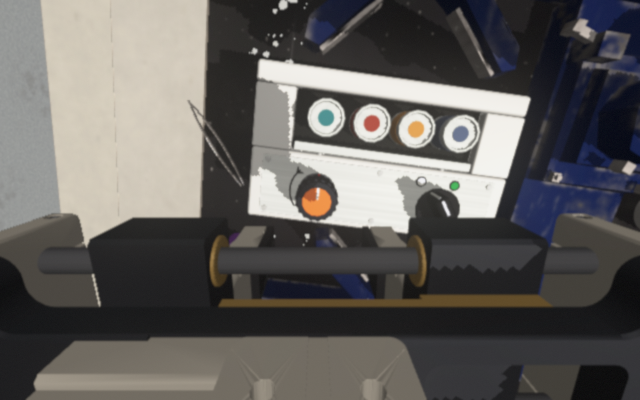

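All four tins stand in the well, with tops at (326,117), (372,123), (416,129) and (461,133). In shaker coordinates x ≈ 31 mm and y ≈ +57, +18, −20, −59. The knob is at (317,200). I'll go to the closing start angle and grip it.

Request:
move_arm(
  deltas=[
    [0, 0, 0, 0, 0, 6.8],
    [0, 0, 0, 0, 0, 6.8],
    [0, 0, 0, 0, 0, 6.8],
    [0, 1, 0, 0, 0, 6.8],
    [0, 0, 0, 0, 0, 6.8],
  ],
  claw=110,
)

```text
t: 32.07
eef_pos: [0.3789, 0.3114, 0.4027]
ee_rot: [3.142, -0.0, 1.261]
force: [-1.0, -0.4, 0.0]
width: 0.0499
```

Request:
move_arm(
  deltas=[
    [0, 0, 0, 0, 0, 6.8],
    [0, 0, 0, 0, 0, 6.8],
    [0, 0, 0, 0, 0, 6.8],
    [0, 0, 0, 0, 0, 6.8],
    [0, 0, 0, 0, 0, 6.8],
  ],
)

```text
t: 32.48
eef_pos: [0.3789, 0.3113, 0.4027]
ee_rot: [3.142, 0.0, 1.855]
force: [-0.1, -0.3, -0.1]
width: 0.05
```

Request:
move_arm(
  deltas=[
    [0, 0, 0, 0, 0, 6.8],
    [0, 0, 0, 0, 0, 6.8],
    [0, 0, 0, 0, 0, 0],
    [0, 0, 0, 0, 0, 0],
    [0, 0, 0, 0, 0, 0],
  ],
)

```text
t: 32.9
eef_pos: [0.3789, 0.3113, 0.4027]
ee_rot: [3.142, -0.0, 2.083]
force: [0.5, -0.5, 0.2]
width: 0.0496
```

```bash
python3 st.py
```

```text
t 32.90 pos [0.3789 0.3113 0.4027] yaw [180.   -0.  119.3] F [ 0.5 -0.5  0.2] M [-0.036 -0.187 -0.003] w 0.0496 q6 2.56
```

Request:
move_arm(
  deltas=[
    [0, 0, -21, 0, 0, 0],
    [0, 0, -21, 0, 0, 0],
    [0, 0, -21, 0, 0, 0],
    [0, 0, -21, 0, 0, 0],
    [0, 0, -21, 0, 0, 0],
  ],
)

```text
t: 33.32
eef_pos: [0.3788, 0.3113, 0.2969]
ee_rot: [3.141, -0.0, 2.084]
force: [0.4, 0.5, 0.6]
width: 0.05
```

Request:
move_arm(
  deltas=[
    [0, 0, 0, 0, 0, 0],
    [0, 0, 0, 0, 0, 0],
    [0, 0, 0, 0, 0, 0],
    [0, 0, 0, 0, 0, 0],
    [0, 0, 0, 0, 0, 0],
  ],
  claw=255,
  squeeze=40,
)

```text
t: 33.73
eef_pos: [0.3799, 0.3121, 0.2986]
ee_rot: [3.138, -0.001, 2.086]
force: [10.5, 2.9, -16.1]
width: 0.0375
```

```bash
python3 st.py
```

```text
t 33.73 pos [0.3799 0.3121 0.2986] yaw [179.8  -0.  119.5] F [ 10.5   2.9 -16.1] M [ 0.732 -4.102 -0.05 ] w 0.0375 q6 2.57
```

Request:
move_arm(
  deltas=[
    [1, 1, 0, 0, 0, -6],
    [0, 0, 0, 0, 0, -6],
    [0, 0, 0, 0, 0, -6],
    [0, 0, 0, 0, 0, -6],
    [0, 0, 0, 0, 0, -6],
  ],
)

```text
t: 34.15
eef_pos: [0.3802, 0.3124, 0.2985]
ee_rot: [3.141, -0.001, 1.557]
force: [4.2, 0.1, -9.8]
width: 0.0375
```

Request:
move_arm(
  deltas=[
    [0, 0, 0, 0, 0, -6],
    [0, 0, 0, 0, 0, -6],
    [0, 0, 0, 0, 0, -6],
    [0, 0, 0, 0, 0, -6],
    [0, 0, 0, 0, 0, -6],
  ],
)

```text
t: 34.57
eef_pos: [0.38, 0.3125, 0.2985]
ee_rot: [-3.141, -0.001, 1.033]
force: [1.9, 0.9, -9.4]
width: 0.0372
```

Request:
move_arm(
  deltas=[
    [0, 0, 0, 0, 0, -6],
    [0, 0, 0, 0, 0, -6],
    [0, 0, 0, 0, 0, -6],
    [0, 0, 0, 0, 0, -6],
    [0, 0, 0, 0, 0, -6],
  ],
)

```text
t: 34.98
eef_pos: [0.3799, 0.3126, 0.2985]
ee_rot: [-3.14, -0.001, 0.51]
force: [1.6, 1.4, -8.6]
width: 0.0373
```

```bash
python3 st.py
```

```text
t 34.98 pos [0.3799 0.3126 0.2985] yaw [-1.799e+02 -1.000e-01  2.920e+01] F [ 1.6  1.4 -8.6] M [ 0.806 -0.392  0.056] w 0.0373 q6 0.99
```

Request:
move_arm(
  deltas=[
    [0, 0, 0, 0, 0, -6],
    [0, 0, 0, 0, 0, -6],
    [0, 0, 0, 0, 0, -6],
    [0, 0, 0, 0, 0, -6],
    [0, 0, 0, 0, 0, -6],
  ],
)

```text
t: 35.4
eef_pos: [0.3799, 0.3128, 0.2985]
ee_rot: [-3.14, -0.0, -0.014]
force: [1.2, 2.5, -11.0]
width: 0.0372
```

```bash
python3 st.py
```

```text
t 35.40 pos [0.3799 0.3128 0.2985] yaw [-179.9   -0.    -0.8] F [  1.2   2.5 -11. ] M [ 1.13  -0.492  0.067] w 0.0372 q6 0.47
```

Request:
move_arm(
  deltas=[
    [0, 0, 0, 0, 0, -4],
    [0, 0, 0, 0, 0, -4],
    [0, 0, 0, 0, 0, -4],
    [0, 0, 0, 0, 0, -4],
    [0, 0, 0, 0, 0, -4],
  ],
)

```text
t: 35.82
eef_pos: [0.38, 0.3129, 0.2985]
ee_rot: [-3.139, 0.0, -0.361]
force: [1.6, 3.3, -10.6]
width: 0.0371
```

```bash
python3 st.py
```

```text
t 35.82 pos [0.38   0.3129 0.2985] yaw [-179.9    0.   -20.7] F [  1.6   3.3 -10.6] M [ 1.25  -0.799  0.241] w 0.0371 q6 0.12
```

Mz rose to 0.24 at 140° turned, so the tins are gripped and the clutch is starting to slip. I'll turn further, past the click.

Request:
move_arm(
  deltas=[
    [0, 0, 0, 0, 0, -3],
    [0, 0, 0, 0, 0, -3],
    [0, 0, 0, 0, 0, -3],
    [0, 0, 0, 0, 0, -3],
    [0, 0, 0, 0, 0, -3],
  ],
)

```text
t: 36.23
eef_pos: [0.38, 0.313, 0.2985]
ee_rot: [-3.139, 0.001, -0.622]
force: [1.9, 3.7, -11.3]
width: 0.0373
```

```bash
python3 st.py
```

```text
t 36.23 pos [0.38   0.313  0.2985] yaw [-179.9    0.   -35.6] F [  1.9   3.7 -11.3] M [ 1.362 -0.799  0.138] w 0.0373 q6 -0.14
```

Request:
move_arm(
  deltas=[
    [0, 0, 0, 0, 0, -3],
    [0, 0, 0, 0, 0, -3],
    [0, 0, 0, 0, 0, -3],
    [0, 0, 0, 0, 0, -3],
    [0, 0, 0, 0, 0, -3],
  ],
)

```text
t: 36.65
eef_pos: [0.3801, 0.3131, 0.2986]
ee_rot: [-3.139, 0.001, -0.884]
force: [3.1, 2.7, -12.8]
width: 0.0372
```

```bash
python3 st.py
```

```text
t 36.65 pos [0.3801 0.3131 0.2986] yaw [-1.799e+02  1.000e-01 -5.060e+01] F [  3.1   2.7 -12.8] M [ 1.382 -1.133  0.184] w 0.0372 q6 -0.4
```

Request:
move_arm(
  deltas=[
    [0, 0, 0, 0, 0, -3],
    [0, 0, 0, 0, 0, -3],
    [0, 0, 0, 0, 0, 0],
    [0, 0, 0, 0, 0, 0],
    [0, 0, 0, 0, 0, 0],
  ],
)

```text
t: 37.07
eef_pos: [0.3801, 0.3131, 0.2985]
ee_rot: [-3.139, 0.001, -0.983]
force: [2.0, 5.4, -9.8]
width: 0.037
```

```bash
python3 st.py
python3 - <<'E'
from look import *
look("w9",[])
E
```

```text
t 37.07 pos [0.3801 0.3131 0.2985] yaw [-1.799e+02  1.000e-01 -5.630e+01] F [ 2.   5.4 -9.8] M [ 1.862 -0.946  0.012] w 0.037 q6 -0.5
tcp [0.3801 0.3131 0.2985] rot [-1.799e+02  1.000e-01 -5.630e+01] w 0.037 t 37.07 F [ 2.   5.4 -9.8]
```

View pics/w9.png

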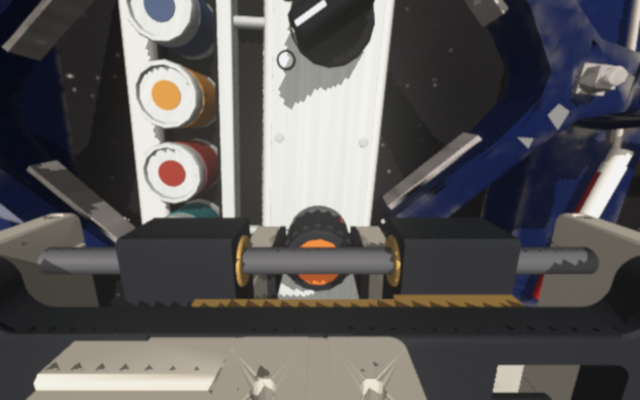

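Slate, ochre and red stand between rail and jaw at (165,10), (166,95) and (170,172), and teal is just visible at (195,210). The jaw is snug and the knob has turned 3.07 rad in total, so slip should be about 0.7 rad. I'll release, rise and look at the knob and collar from above the selector.

Request:
move_arm(
  deltas=[
    [0, 0, 0, 0, 0, 0],
    [0, 0, 0, 0, 0, 0],
    [0, 0, 0, 0, 0, 0],
    [0, 0, 10, 0, 0, 0],
    [0, 0, 30, 0, 0, 0],
  ],
  claw=110,
)

```text
t: 37.53
eef_pos: [0.379, 0.311, 0.3355]
ee_rot: [3.135, -0.003, -0.985]
force: [-0.6, 0.6, -0.2]
width: 0.0497
```

Request:
move_arm(
  deltas=[
    [0, 0, 32, 0, 0, 0],
    [0, 0, 32, 0, 0, 6.8],
    [6, -10, 0, 0, 0, 6.8],
    [6, -10, 0, 0, 0, 6.8],
    [6, -10, 0, 0, 0, 6.8],
  ],
)

```text
t: 37.95
eef_pos: [0.3979, 0.2817, 0.4036]
ee_rot: [-3.14, -0.0, -0.503]
force: [0.1, -0.1, -0.0]
width: 0.0498
```

Request:
move_arm(
  deltas=[
    [6, -10, 0, 0, 0, 6.8],
    [6, -10, 0, 0, 0, 6.8],
    [6, -10, 0, 0, 0, 6.8],
    [6, -10, 0, 0, 0, 6.8],
    [6, -10, 0, 0, 0, 6.8],
  ],
)

```text
t: 38.37
eef_pos: [0.428, 0.2315, 0.4029]
ee_rot: [-3.141, -0.001, 0.09]
force: [0.5, 0.8, 0.3]
width: 0.05
```

Request:
move_arm(
  deltas=[
    [6, -10, 0, 0, 0, 6.8],
    [6, -10, 0, 0, 0, 6.8],
    [0, 0, 0, 0, 0, 6.8],
    [0, 0, 0, 0, 0, 6.8],
    [0, 0, 0, 0, 0, 6.8],
  ],
)

```text
t: 38.78
eef_pos: [0.4399, 0.2117, 0.4028]
ee_rot: [3.141, -0.0, 0.683]
force: [0.1, -0.7, 0.6]
width: 0.05
```

Request:
move_arm(
  deltas=[
    [0, 0, 0, 0, 0, 6.8],
    [0, 0, 0, 0, 0, 6.8],
    [0, 0, 0, 0, 0, 6.8],
    [0, 0, 0, 0, 0, 6.8],
    [0, 0, 0, 0, 0, 0],
  ],
)

```text
t: 39.2
eef_pos: [0.4398, 0.212, 0.4027]
ee_rot: [3.141, -0.0, 1.158]
force: [0.2, -0.1, 0.1]
width: 0.0501
```

Run:
```python
from look import *; from geo import *
o,K,T=look("w10",[("selector_grip",.144)])
im=cv2.imread("pics/w10.png")[:,:,::-1].copy(); Rm,O=shaker(31)
for x in tintops(im,K,T,.134): print(x[0],x[3],(Rm.T@(x[3]-O)).round(4))
```

```text
tcp [0.4398 0.212  0.4027] rot [180.   -0.   66.3] w 0.0501 t 39.2 F [ 0.2 -0.1  0.1]
selector_grip [316.4, 202.3] 0.62 [0.439, 0.212, 0.144]
```

View pics/w10.png

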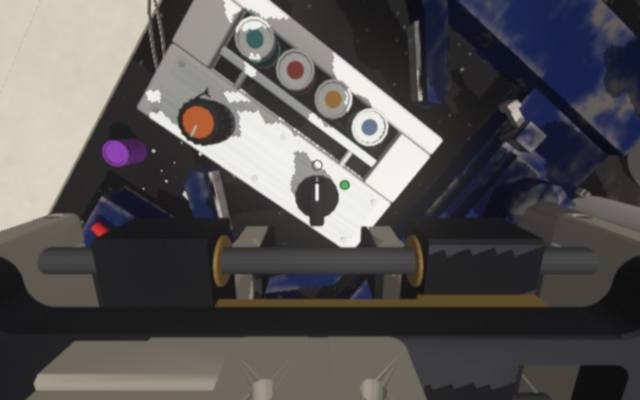

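The bar selector is at (317,200), aligned with the gripper, at (0.439,0.212). The knob line has turned about 173° since w8, matching a slip of about 0.7 rad. All four tins are clamped at the rail. I'll grip the selector.

Request:
move_arm(
  deltas=[
    [-1, 0, -25, 0, 0, 0],
    [0, 0, -25, 0, 0, 0],
    [0, 0, -25, 0, 0, 0],
    [0, 0, -24, 0, 0, 0],
    [0, 0, 0, 0, 0, 0],
  ],
)

```text
t: 39.72
eef_pos: [0.4376, 0.2111, 0.2989]
ee_rot: [-3.139, 0.006, 1.147]
force: [-0.9, -1.7, -0.3]
width: 0.05
```

Request:
move_arm(
  deltas=[
    [0, 0, 0, 0, 0, 0],
    [0, 0, 0, 0, 0, 0],
    [0, 0, 0, 0, 0, 0],
    [0, 0, 0, 0, 0, 0],
    [0, 0, 0, 0, 0, 0],
  ],
  claw=255,
  squeeze=40,
)

```text
t: 40.13
eef_pos: [0.4391, 0.2125, 0.3038]
ee_rot: [3.141, -0.002, 1.152]
force: [-0.2, 0.2, 0.5]
width: 0.0222
```

Request:
move_arm(
  deltas=[
    [0, 0, 0, 0, 0, 0],
    [0, 0, 0, 0, 0, 0],
    [0, 0, 0, 0, 0, 0],
    [0, 0, 0, 0, 0, 0],
    [0, 0, 0, 0, 0, 0],
  ],
)

```text
t: 40.55
eef_pos: [0.439, 0.2124, 0.303]
ee_rot: [3.141, -0.001, 1.152]
force: [-0.8, -0.4, 3.9]
width: 0.0128
```

```bash
python3 st.py
```

```text
t 40.55 pos [0.439  0.2124 0.303 ] yaw [180.  -0.  66.] F [-0.8 -0.4  3.9] M [0.054 0.201 0.041] w 0.0128 q6 1.87
```

Request:
move_arm(
  deltas=[
    [0, 0, -2, 0, 0, 0],
    [0, 0, -2, 0, 0, 0],
    [0, 0, -2, 0, 0, 0],
    [0, 0, -2, 0, 0, 0],
    [0, 0, 0, 0, 0, 0],
  ],
)

```text
t: 40.97
eef_pos: [0.439, 0.2125, 0.2961]
ee_rot: [3.141, -0.001, 1.153]
force: [-6.0, -1.3, 19.7]
width: 0.013
```

```bash
python3 st.py
```

```text
t 40.97 pos [0.439  0.2125 0.2961] yaw [180.  -0.  66.] F [-6.  -1.3 19.7] M [-0.639  2.41  -0.062] w 0.013 q6 1.87
```

Fully pressed: it moved 6.9 mm and the force rose to the stop. I'll turn it clockwise.

Request:
move_arm(
  deltas=[
    [0, 0, 0, 0, 0, -5],
    [0, 0, 0, 0, 0, -5],
    [0, 0, 0, 0, 0, -5],
    [0, 0, 0, 0, 0, -5],
    [0, 0, 0, 0, 0, -5],
  ],
)

```text
t: 41.38
eef_pos: [0.4389, 0.2125, 0.2961]
ee_rot: [3.142, -0.001, 0.712]
force: [-8.1, -0.1, 19.4]
width: 0.0128
```

```bash
python3 st.py
```

```text
t 41.38 pos [0.4389 0.2125 0.2961] yaw [ 1.80e+02 -1.00e-01  4.08e+01] F [-8.1 -0.1 19.4] M [-0.112  3.112 -0.006] w 0.0128 q6 1.43
```

Request:
move_arm(
  deltas=[
    [0, 0, 0, 0, 0, -5],
    [0, 0, 0, 0, 0, -5],
    [0, 0, 0, 0, 0, -5],
    [0, 0, 0, 0, 0, -5],
    [0, 0, 0, 0, 0, -5],
  ],
)

```text
t: 41.8
eef_pos: [0.4388, 0.2127, 0.2961]
ee_rot: [-3.141, -0.001, 0.276]
force: [-9.3, 0.6, 19.6]
width: 0.013
```

Request:
move_arm(
  deltas=[
    [0, 0, 0, 0, 0, -5],
    [0, 0, 0, 0, 0, -5],
    [0, 0, 0, 0, 0, -5],
    [0, 0, 0, 0, 0, -5],
    [0, 0, 0, 0, 0, -1.5],
  ],
)

```text
t: 42.22
eef_pos: [0.4388, 0.2128, 0.2961]
ee_rot: [-3.14, -0.001, -0.101]
force: [-9.6, 1.5, 19.5]
width: 0.0126
```

```bash
python3 st.py
```

```text
t 42.22 pos [0.4388 0.2128 0.2961] yaw [-179.9   -0.    -5.8] F [-9.6  1.5 19.5] M [0.477 3.603 0.   ] w 0.0126 q6 0.61
```

Request:
move_arm(
  deltas=[
    [0, 0, 3, 0, 0, 0],
    [0, 0, 3, 0, 0, 0],
    [0, 0, 1, 0, 0, 0],
    [0, 0, 0, 0, 0, 0],
    [0, 0, 0, 0, 0, 0],
  ],
)

```text
t: 42.63
eef_pos: [0.4388, 0.2128, 0.3016]
ee_rot: [-3.14, -0.0, -0.096]
force: [-4.5, 4.0, 4.5]
width: 0.0127
```

Request:
move_arm(
  deltas=[
    [0, 0, 0, 0, 0, 0],
    [0, 0, 0, 0, 0, 0],
    [0, 0, 0, 0, 0, 0],
    [0, 0, 0, 0, 0, 0],
    [0, 0, 0, 0, 0, 0],
  ],
  claw=120,
)

```text
t: 43.05
eef_pos: [0.4389, 0.2119, 0.3015]
ee_rot: [3.141, 0.0, -0.096]
force: [0.2, -3.4, 4.2]
width: 0.0402
```

Request:
move_arm(
  deltas=[
    [0, 0, 20, 0, 0, 0],
    [0, 0, 25, 0, 0, 0],
    [0, 0, 25, 0, 0, 0],
    [0, 0, 30, 0, 0, 0],
    [0, 0, 0, 0, 0, 0],
  ],
)

```text
t: 43.47
eef_pos: [0.4399, 0.2129, 0.4067]
ee_rot: [-3.137, -0.006, -0.095]
force: [1.1, 0.9, 0.1]
width: 0.0467
```

Request:
move_arm(
  deltas=[
    [0, 0, 0, 0, 0, 6.8],
    [0, 0, 0, 0, 0, 6.8],
    [0, 0, 0, 0, 0, 6.8],
    [0, 0, 0, 0, 0, 6.8],
    [0, 0, 0, 0, 0, 6.8],
  ],
)

```text
t: 43.88
eef_pos: [0.4387, 0.2121, 0.4009]
ee_rot: [-3.142, 0.001, 0.503]
force: [0.0, -0.1, 0.2]
width: 0.0464
```

Request:
move_arm(
  deltas=[
    [0, 0, 0, 0, 0, 6.8],
    [0, 0, 0, 0, 0, 6.8],
    [0, 0, 0, 0, 0, 0],
    [0, 0, 0, 0, 0, 0],
    [0, 0, 0, 0, 0, 0],
  ],
)

```text
t: 44.3
eef_pos: [0.4388, 0.2122, 0.4013]
ee_rot: [-3.142, 0.001, 0.731]
force: [0.2, 1.0, 0.1]
width: 0.0464
```

```bash
python3 st.py
python3 - <<'E'
from look import *; from geo import *
o,K,T=look("w11",[("selector_grip",.144)])
im=cv2.imread("pics/w11.png")[:,:,::-1].copy(); Rm,O=shaker(31)
for x in tintops(im,K,T,.134): print(x[0],x[3],(Rm.T@(x[3]-O)).round(4))
E
```

```text
t 44.30 pos [0.4388 0.2122 0.4013] yaw [-180.     0.    41.9] F [0.2 1.  0.1] M [-0.079 -0.049 -0.003] w 0.0464 q6 1.45
tcp [0.4388 0.2122 0.4013] rot [-180.     0.    41.9] w 0.0464 t 44.3 F [0.2 1.  0.1]
```

View pics/w11.png

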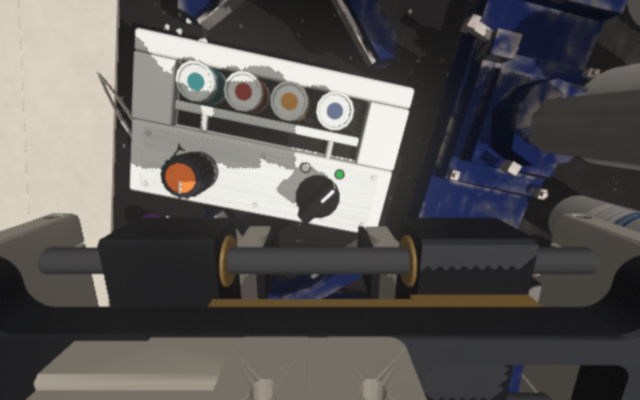

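The selector's white line at (328,196) now points to the green-dot side, the tins are clamped, and the purple tin is untouched. To confirm that the stem sprang up, I'll do a gentle touch test on the bar top. Contact should come at TCP z ≈ 0.328 if it is up and 0.321 if down.

Request:
move_arm(
  deltas=[
    [0, 0, -17, 0, 0, 0],
    [0, 0, -17, 0, 0, 0],
    [0, 0, -17, 0, 0, 0],
    [0, 0, -14, 0, 0, 0],
    [0, 0, 0, 0, 0, 0],
  ],
  claw=255,
  squeeze=10,
)

```text
t: 44.82
eef_pos: [0.4381, 0.2116, 0.334]
ee_rot: [-3.141, 0.005, 0.733]
force: [-0.6, -0.3, 0.2]
width: 0.0186
```

Request:
move_arm(
  deltas=[
    [0, 0, 0, 0, 0, 0],
    [0, 0, 0, 0, 0, 0],
    [0, 0, 0, 0, 0, 0],
    [0, 0, 0, 0, 0, 0],
    [0, 0, 0, 0, 0, 0],
  ],
)

```text
t: 45.23
eef_pos: [0.439, 0.2124, 0.3374]
ee_rot: [-3.142, -0.001, 0.735]
force: [-0.1, -0.1, 0.4]
width: 0.0001
```

```bash
python3 st.py
```

```text
t 45.23 pos [0.439  0.2124 0.3374] yaw [-1.80e+02 -1.00e-01  4.21e+01] F [-0.1 -0.1  0.4] M [-0.062 -0.027 -0.007] w 0.0001 q6 1.45
```

Request:
move_arm(
  deltas=[
    [0, 0, -3, 0, 0, 0],
    [0, 0, -3, 0, 0, 0],
    [0, 0, -1, 0, 0, 0],
    [0, 0, 0, 0, 0, 0],
    [0, 0, 0, 0, 0, 0],
  ],
)

```text
t: 45.65
eef_pos: [0.4389, 0.2123, 0.3295]
ee_rot: [3.141, 0.0, 0.735]
force: [0.2, 0.3, 0.3]
width: -0.0001
```

Request:
move_arm(
  deltas=[
    [0, 0, -1, 0, 0, 0],
    [0, 0, -0.5, 0, 0, 0],
    [0, 0, -0.5, 0, 0, 0],
    [0, 0, 0, 0, 0, 0],
    [0, 0, 0, 0, 0, 0],
  ],
)

```text
t: 46.07
eef_pos: [0.439, 0.2124, 0.328]
ee_rot: [3.141, -0.0, 0.735]
force: [-0.3, -0.2, 4.5]
width: 0.0002
```

```bash
python3 st.py
```

```text
t 46.07 pos [0.439  0.2124 0.328 ] yaw [180.   -0.   42.1] F [-0.3 -0.2  4.5] M [-0.211  0.251  0.025] w 0.0002 q6 1.45
```

Contact came at z = 0.328, so the selector is up. I'll withdraw and take a last check.

Request:
move_arm(
  deltas=[
    [0, 0, 20, 0, 0, 0],
    [0, 0, 25, 0, 0, 0],
    [0, 0, 25, 0, 0, 0],
    [0, 0, 25, 0, 0, 0],
    [-10, 0, 10, 0, 0, 0],
  ],
)

```text
t: 46.48
eef_pos: [0.4301, 0.2128, 0.4357]
ee_rot: [3.141, -0.004, 0.735]
force: [-0.0, 1.5, 1.4]
width: 0.0004
```

Request:
move_arm(
  deltas=[
    [-15, 20, 0, 0, 0, 0],
    [-15, 20, 0, 0, 0, 0],
    [-15, 20, 0, 0, 0, 0],
    [0, 20, 0, 0, 0, 0],
    [0, 0, 0, 0, 0, 0],
  ],
)

```text
t: 46.9
eef_pos: [0.3834, 0.295, 0.4324]
ee_rot: [-3.141, -0.001, 0.737]
force: [-0.5, 0.3, 0.6]
width: 0.0002
```

Request:
move_arm(
  deltas=[
    [0, 0, 0, 0, 0, 0],
    [0, 0, 0, 0, 0, 0],
    [0, 0, 0, 0, 0, 0],
    [0, 0, 0, 0, 0, 0],
    [0, 0, 0, 0, 0, 0],
  ],
)

```text
t: 47.32
eef_pos: [0.3841, 0.2918, 0.4326]
ee_rot: [3.142, 0.0, 0.734]
force: [0.1, -0.6, 0.3]
width: 0.0007
```

```bash
python3 st.py
python3 - <<'E'
from h import *
a=save("wrist","w12"); b=save("scene","s12")
cv2.imwrite("pics/fin.png",np.hstack([a[:260,60:460],cv2.resize(b[80:280,160:460],(390,260))])[:,:,::-1])
E
```

```text
t 47.32 pos [0.3841 0.2918 0.4326] yaw [180.   0.  42.] F [ 0.1 -0.6  0.3] M [-0.061 -0.005  0.009] w 0.0007 q6 1.25
```

View pics/fin.png

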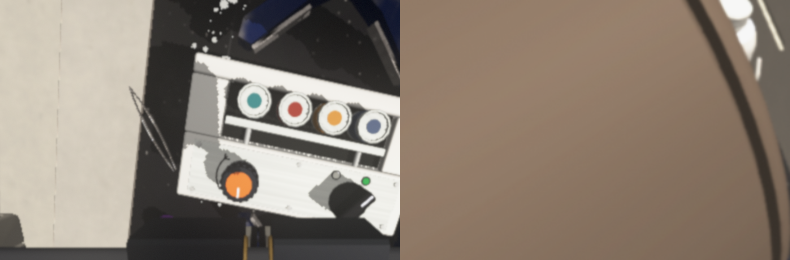

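All four tins stand clamped (254,100 to 373,127), and the selector line is on the run side. The scene camera is blocked by the arm. I'll hand in the job.

```bash
python3 -c "
from station import arm
print(arm.job_done())"
```

```text
the job is handed in; nothing more can be done
None
```

I finished every step and handed the job in at about 47 s of the 192 s. It gave no verdict, so these results rest on my own checks.

**What I did:**
- I opened the clamp to its stop with the torque knob.
- I moved all four tins (teal, red, ochre, slate-blue) into the well.
- I closed the knob clockwise by 3.07 rad.
- I pressed the selector 6.9 mm, turned it 1.25 rad clockwise and let it spring back up.

**Last checks:**
- **Tins:** all four stood upright in the well. Before clamping they sat at shaker x of about 31 mm and y of about +57, +18, −20 and −59 mm. The later pictures show them held between the jaw and the rail.
- **Clutch:** the turning moment rose to 0.24 N m at the grip. The knob's white line had turned about 173°, so I estimate about 0.7 rad of slip, past the first click. I could not read the slip or the jaw's force on each tin directly.
- **Selector:** its white line points to the green dot. A light touch met the bar top at z = 0.328 m, which means it is up.
- **Robot:** clear of everything, with no force on the tool.
- **Not rechecked:** the arm blocked the final scene picture, so I did not see the vials and bottles at the end. They were standing in the last picture that showed them, and no move after that went near them. The purple look-alike was left alone.

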